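# Slide culture dishes into their carrier trays by size

## Task

Sort the four lidded glass dishes by size: both large ones into the wider steel tray and both small ones into the narrower tray, each wholly inside its tray. Slide them flat along the bench in through the trays' open fronts, never lifting or tipping a dish, because the samples have settled. Leave everything else on the bench where it stands.

Things in the scene. Friction and masses are not known exactly. Their poses are not given: they have to be found in the camera images.
- large_dish_1: Large round lidded glass dish, one rigid piece: 80 mm diameter, 18 mm high, about 110 g, clear with a brown film of sample inside, standing flat on the bench. Origin: centre of its underside, z up. Slides on the bench (friction about 0.6). Belongs in the wide tray.
- large_dish_2: Large round lidded glass dish, one rigid piece: 80 mm diameter, 18 mm high, about 110 g, clear with a brown film of sample inside, standing flat on the bench. Origin: centre of its underside, z up. Slides on the bench (friction about 0.6). Belongs in the wide tray.
- small_dish_1: Small round lidded glass dish, one rigid piece: 60 mm diameter, 15 mm high, about 60 g, clear with a brown film of sample inside, standing flat on the bench. Origin: centre of its underside, z up. Slides on the bench (friction about 0.6). Belongs in the narrow tray.
- small_dish_2: Small round lidded glass dish, one rigid piece: 60 mm diameter, 15 mm high, about 60 g, clear with a brown film of sample inside, standing flat on the bench. Origin: centre of its underside, z up. Slides on the bench (friction about 0.6). Belongs in the narrow tray.
- wide_tray: Low three-sided steel tray, 192 mm (y) by 100 mm (x) outside, fixed. Origin: footprint centre, at bench height; own +x points to the closed back, the whole side at x = -50 mm is open. Back and side edges 4 mm thick, 12 mm high; inside 184 x 96 mm. Thin floor level with the bench: no step. Lifting tab 70 mm wide, 29 mm high, at the back edge. Takes the two large dishes side by side.
- narrow_tray: Low three-sided steel tray, 152 mm (y) by 80 mm (x) outside, fixed. Origin: footprint centre, at bench height; own +x points to the closed back, the whole side at x = -40 mm is open. Back and side edges 4 mm thick, 12 mm high; inside 144 x 76 mm. Thin floor level with the bench: no step. Lifting tab 70 mm wide, 29 mm high, at the back edge. Takes the two small dishes side by side.
- jar_1: Glass sample jar with white screw cap, 44 mm diameter, 62 mm high, loose, among the dishes. Origin: centre of its underside. Bystander: leave it where it stands.
- jar_2: Glass sample jar with white screw cap, 44 mm diameter, 62 mm high, loose, among the dishes. Origin: centre of its underside. Bystander: leave it where it stands.
- weight: Steel calibration weight with a knob, 44 mm diameter, 62 mm high, loose, among the dishes. Origin: centre of its underside. Bystander: leave it where it stands.
- beaker: Small glass beaker, 44 mm diameter at the rim, 58 mm high, loose, among the dishes. Origin: centre of its underside. Bystander: leave it where it stands.
- tip_box: Yellow pipette-tip box, 85 mm (x) by 122 mm (y), 58 mm high, loose, off to the right. Origin: centre of its underside. Bystander: leave it where it stands.
- wipes_tub: White wipes tub with green lid, 116 mm (x) by 141 mm (y), 77 mm high, loose, off to the left. Origin: centre of its underside. Bystander: leave it where it stands.
Mind the look-alikes: they are no part of the job. What is shaped like the large_dish_2 but orange or pink is not meant.

How it is judged:
By the outcome, as a careful person would: the job done as asked, in the order asked, and still so for the second after the job is handed in, with the robot touching nothing.
It also fails if it takes over 69 s, if anything falls off the work surface, if the arm or the gripper's body presses on something with over 40 N, if the wrist force passes 120 N, or if a joint passes its speed limit or range.

## Robot

A 6-joint arm with a two-finger parallel gripper is mounted at the origin on the work surface. World frame = base frame: x ahead of the robot, y to its left, z up, the work surface at z = 0. Lengths are in m, angles in degrees, forces in N, time in s.
With the tool pointing down it reaches from about 0.4 to 0.825 m from the base axis. Payload 7 kg.
Tool frame: the origin (TCP) lies at the very end of the fingers, on their centre line; the grasp point (between the pads) lies 19 mm behind it (ctrl.tcp_to_grasp is the distance from the TCP to the grasp point, in m); z points along the fingers, y is the direction in which the jaws open and shut (so a half turn about z gives the same grasp; the last joint's range is limited). The gripper opens to 88 mm and grips with 3 to 60 N. Pads are 19 mm wide; open, the fingers measure 130 mm over their backs; the gripper's body (78 mm by 193 mm) begins 47 mm behind the grasp point.
Start: joints at [83.428, 20.546, 0.682, 0, -70.136, -16.507], TCP at [0.265, 0.621, 0.227] pointing down, gripper open.
Joint ranges: [-176.03, 176.03], [-82.01, 121.73], [-58.28, 71.71], [-173.87, 95.51], [-174.79, -0.11], [-173.66, 173.66]. Speed limits (degrees/s): [136.94, 136.94, 172.46, 180, 180, 180].

## Interface

Orientations are given as [roll, pitch, yaw] about the fixed x, y, z axes, in that order (R = Rz(yaw) Ry(pitch) Rx(roll)).
In Python, from plant import ctrl gives the robot as it stands.
- The arm moves only by the tool jog_arm, never from a script. Its argument "commands" is a list of rows, each an object of numbers: "x", "y", "z": the shift along the tool's x, y, z in cm; "roll": the turn about the tool's z in rad. In form: [{"x": .., "y": .., "z": .., "roll": ..}, ...]. A call has 1 to 12 rows; each row shifts and turns the commanded pose from where the row before left it, along the tool's axes as they then stand; what a row does not reach is not made up. A row lasts 1/10 s, in which the tool goes at most 50 mm and 8.59 degrees, less where a joint would pass 70% of its speed; a pose out of reach is approached as far as the arm can. A call is refused whole if a number of a shift passes 5 or a number of a turn 0.15, either way. A call with a gripper value outside its range is refused whole. "gripper" is the finger opening in cm, from 0 to 8.76, set as the call begins (left out, the last holds). The fingers move at their own pace and stop on an object; the grip force is fixed at half the most. Time passes only in rows, so rows that do not move let the fingers close. It gives the time, the measured TCP pose, the force and the opening at its end, in the units of the state.
- ctrl.get_obs(): the state, without advancing time (a new reading comes with each control period).
- ctrl.snapshot(name): name is "side" or "top" or "wrist"; returns a dict with "image" (480x640x3 uint8, red, green, blue), "mtx" (3x3 intrinsics, pixels), "position" and "orientation" of the camera in the world; the wrist camera has in their place "hand_eye" (4x4, takes a point from camera to tool coordinates, whose origin is the TCP and whose axes are the flange's). Camera axes: x right, y up, looking along -z (the intrinsics and any distortion apply to the point x, -y, -z); pixel columns grow to the right and rows downward; lengths in m; the calibration is good to about 2 mm. The wrist camera is an equidistant fisheye: a pixel r from the principal point sees the ray r / f radians off the axis. A picture is of the moment at which its call begins: read the wrist's pose just before it. There is no depth.
- ctrl.close_job(): hands the job in, once; it reports no verdict.
Trained networks look in the newest picture that a camera, given by its name, has taken for a name from the list of things; names that differ only in an ending like _2 or _b are one class to them, and where a whole thing is asked for, a point or a joint stands for the part that bears it (a point fixed in the world has none). Each returns a list of dicts, best first, with "confidence" (0 to 1); they miss things now and then, are a little off and sometimes report something else, mostly with a low value. They report only what shows in the picture. A call takes as long as a camera call. They do not tell look-alikes from the thing itself.
- ctrl.search_frame(camera, query): "position" ([column, row] as shares, 0 to 1, of the picture: columns of its width, rows of its height, amid what is visible of it).
- ctrl.regions_of(camera, query): "mask" (480x640 bool, what is visible of it) and "position" ([column, row] as shares, 0 to 1, of the picture: columns of its width, rows of its height, amid what is visible of it).
The state is a dict: "clock": time; "joint_pos": joint angles; "qvel": joint speeds; "tau": joint torques, N m; "tool_pos": TCP position; "orientation": TCP orientation; "force": force on the tool from outside, world axes, zero at the start; "moment": the same for the moment, N m; "opening": finger opening in m.
Only numpy, scipy, OpenCV 4.12 (cv2) and the standard library are available. Lean on these libraries where they do the work, as an engineer would, in place of code of your own. Each camera call takes 0.05 s, during which the arm holds its last target.

## Working session

There is one attempt and no reset: what is moved stays moved. The work goes in short steps, Python scripts to look and compute and a tool call to move; the robot and the scene stay as the last step left them, time stands still between calls to the robot, and variables do not carry over. Pictures are saved under pics/ and viewed, and the job is handed in when it is done.

Besides the shell and the picture viewer there is one more tool, called in YAML: its name, and indented under it one key for each argument. jog_arm: Moves the arm, as the interface text tells. Its arguments: {"type":"object","properties":{"commands":{"type":"array"},"gripper":{"type":"number"}},"required":["commands"]}

```bash
mkdir -p pics; ls; cat > h.py <<'E'
import numpy as np,cv2
from plant import ctrl
from scipy.spatial.transform import Rotation as R
def rot(o):
    o=np.array(o,float)
    if o.shape==(3,3): return o
    if o.size==4: return None
    return R.from_euler('xyz',o,degrees=True).as_matrix()
def ray2plane(s,uv,z):
    K=s['mtx'];Rm=rot(s['orientation']);p=np.array(s['position'])
    uv=np.atleast_2d(uv)
    d=np.c_[(uv[:,0]-K[0][2])/K[0][0],-(uv[:,1]-K[1][2])/K[1][1],-np.ones(len(uv))]@Rm.T
    t=(z-p[2])/d[:,2]
    return p+d*t[:,None]
def proj(s,P):
    K=np.array(s['mtx']);Rm=rot(s['orientation']);p=np.array(s['position'])
    c=(np.atleast_2d(P)-p)@Rm
    return np.c_[K[0,2]+K[0,0]*c[:,0]/-c[:,2],K[1,2]-K[1,1]*c[:,1]/-c[:,2]]
def save(n,im): cv2.imwrite('pics/'+n+'.png',im[:,:,::-1])
E
python3 - <<'E'
from h import *
o=ctrl.get_obs();print(o)
for n in['top','side']:
    s=ctrl.snapshot(n);save(n+'0',s['image']);print({k:v for k,v in s.items() if k!='image'})
    np.save(n+'0.npy',s,allow_pickle=True)
    for q in ['large_dish_1','small_dish_1','wide_tray','narrow_tray','jar_1','weight','beaker','tip_box','wipes_tub']:
        for r in ctrl.regions_of(n,q):
            print(n,q,round(r['confidence'],2),np.round(np.array(r['position'])*[640,480],1),r['mask'].sum())
E
```

```text
pics
{'clock': 0.0, 'joint_pos': array([ 8.34282963e+01,  2.05927682e+01,  6.33402712e-01, -1.91323934e-02,
       -7.01343264e+01, -1.65086070e+01]), 'qvel': array([ 0.01131987, -0.05128202,  0.04111974,  0.05874149, -0.03584173,
        0.05363337]), 'tau': array([ 1.35931070e-03, -5.82722855e+01,  2.93055564e+01,  6.99740767e+00,
        6.90290850e-03, -1.36928497e-04]), 'tool_pos': array([0.26443561, 0.62052413, 0.22560791]), 'orientation': array([ 1.79905059e+02, -9.38181840e-03, -2.30868192e+01]), 'force': array([-0.30156501, -0.36628747, -0.53587111]), 'moment': array([-0.01653375,  0.00707338,  0.05608331]), 'opening': 0.08774857698711018}
{'mtx': array([[569.43261798,   0.        , 317.88227978],
       [  0.        , 569.43261798, 236.27681202],
       [  0.        ,   0.        ,   1.        ]]), 'position': array([0.37352063, 0.00179215, 1.74117074]), 'orientation': array([  5.34329158,   0.60997912, -90.00219719])}
top large_dish_1 0.97 [200.8 293.3] 567
top large_dish_1 0.95 [210.  248.1] 484
top large_dish_1 0.87 [284.1 256.8] 486
top large_dish_1 0.67 [225.6 205.5] 5
[... 569 characters left out ...]
), 'position': array([-0.18467093, -0.85662724,  0.83482298]), 'orientation': array([ 54.15207422,   0.14308593, -39.35732009])}
side large_dish_1 0.95 [285.8 243.3] 440
side large_dish_1 0.76 [250.8 204.7] 365
side large_dish_1 0.7 [205.3 218.7] 362
side large_dish_1 0.69 [291.  196.6] 324
side small_dish_1 0.92 [330.  280.5] 309
side small_dish_1 0.76 [403.8 331.5] 488
side wide_tray 0.74 [407.9 257. ] 1909
side narrow_tray 0.75 [339.1 214.7] 912
side jar_1 0.58 [393.6 283.1] 418
side jar_1 0.57 [285.8 265.8] 403
side jar_1 0.23 [198.1 174.9] 1391
side weight 0.74 [279.6 212.5] 289
side beaker 0.7 [328.3 242.7] 318
side tip_box 0.74 [453.1 399.9] 3510
side wipes_tub 0.88 [196.6 172.8] 1444
```

```bash
python3 - <<'E'
from h import *
s=np.load('top0.npy',allow_pickle=True).item()
im=s['image'][160:330,90:560]
save('top0c',cv2.resize(im,None,fx=1.7,fy=1.7,interpolation=cv2.INTER_CUBIC))
save('top0d',cv2.resize(s['image'][165:320,180:460],None,fx=2.85,fy=2.85,interpolation=cv2.INTER_CUBIC))
E
```

```text
(no output)
```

View pics/top0d.png

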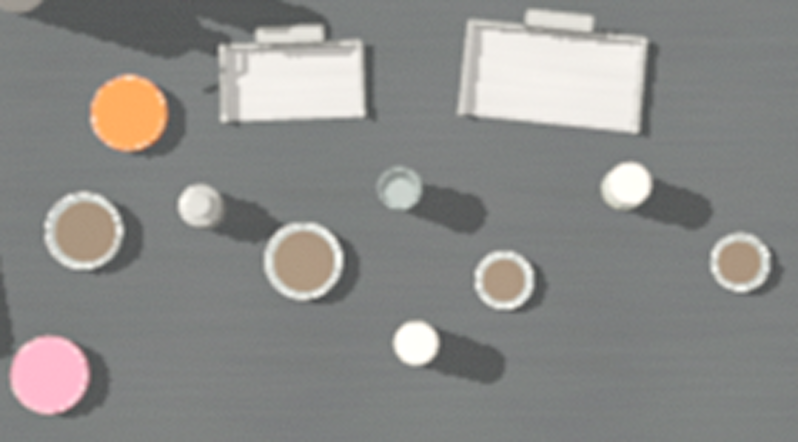

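View pics/top0.png

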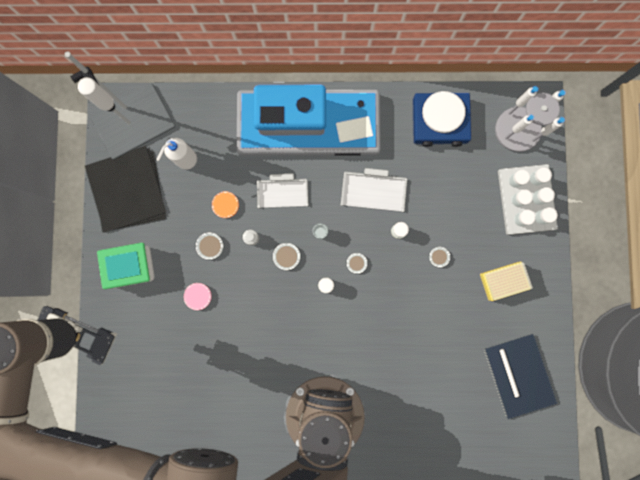

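View pics/side0.png

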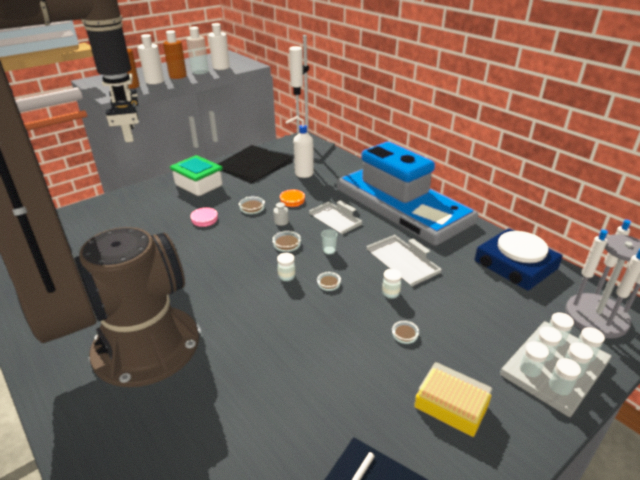

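```bash
python3 - <<'E'
from h import *
s=np.load('top0.npy',allow_pickle=True).item(); s2=np.load('side0.npy',allow_pickle=True).item()
ctrl.snapshot('top'); 
hts=dict(large_dish_1=.018,small_dish_1=.015,jar_1=.062,weight=.062,beaker=.058,tip_box=.058,wipes_tub=.077)
for cam in['top','side']:
  if cam=='side': s=s2; ctrl.snapshot('side')
  for q,h in hts.items():
    for r in ctrl.regions_of(cam,q):
        if r['confidence']<.4: continue
        m=r['mask'].astype(np.uint8);c=max(cv2.findContours(m,0,1)[0],key=len)
        (u,v),rad=cv2.minEnclosingCircle(c); ys,xs=np.nonzero(m)
        print(cam,q,round(r['confidence'],2),'px',round(xs.mean(),1),round(ys.mean(),1),'r',round(np.sqrt(m.sum()/np.pi)*1.725/569,4),
         'top plane',np.round(ray2plane(s,[[xs.mean()+0,ys.mean()+0]],h if cam=='top' else h/2)[0,:2],4))
s=np.load('top0.npy',allow_pickle=True).item()
g=cv2.cvtColor(s['image'],cv2.COLOR_RGB2HSV)
# bright low-sat mask + trays
br=(s['image'].min(2)>150).astype(np.uint8)
for c in cv2.findContours(br[165:320],0,1)[0]:
    if cv2.contourArea(c)>60:
        print(cv2.minAreaRect(c), cv2.contourArea(c))
E
```

```text
top large_dish_1 0.8 px 285.8 256.2 r 0.0386 top plane [0.4742 0.1175]
top large_dish_1 0.77 px 208.8 246.0 r 0.0395 top plane [0.5054 0.3519]
top large_dish_1 0.74 px 196.4 296.1 r 0.0406 top plane [0.3538 0.3865]
top large_dish_1 0.56 px 224.5 204.7 r 0.0397 top plane [0.6322 0.3061]
top small_dish_1 0.61 px 438.8 256.8 r 0.0296 top plane [ 0.4722 -0.3458]
top small_dish_1 0.54 px 356.4 262.9 r 0.0299 top plane [ 0.4537 -0.0966]
top jar_1 0.63 px 399.5 230.4 r 0.0259 top plane [ 0.5479 -0.222 ]
top jar_1 0.56 px 325.5 285.1 r 0.0216 top plane [ 0.3864 -0.0027]
top weight 0.63 px 250.0 237.4 r 0.0228 top plane [0.5274 0.221 ]
top weight 0.51 px 399.1 230.2 r 0.0256 top plane [ 0.5485 -0.2208]
top beaker 0.7 px 319.5 231.0 r 0.022 top plane [0.5467 0.0149]
top beaker 0.41 px 250.2 237.5 r 0.0211 top plane [0.5276 0.221 ]
top tip_box 0.77 px 505.4 281.3 r 0.0605 top plane [ 0.3975 -0.531 ]
top wipes_tub 0.59 px 124.0 265.9 r 0.0792 top plane [0.4426 0.5878]
side large_dish_1 0.89 px 291.9 197.6 r 0.0299 top plane [0.6345 0.3047]
side large_dish_1 0.74 px 204.1 216.6 r 0.0331 top plane
[... 916 characters left out ...]
0227966308594), 72.6459732055664) 1076.0
((356.0, 98.0), (20.0, 20.0), 90.0) 327.0
((439.0, 91.5), (21.0, 20.0), 90.0) 329.0
((285.5, 91.5), (27.0, 27.0), 90.0) 572.5
((208.50001525878906, 80.49999237060547), (26.870054244995117, 26.870058059692383), 45.0) 566.0
((249.0, 71.5), (15.0, 14.0), 90.0) 161.0
((319.7500305175781, 65.2500228881836), (14.142135620117188, 14.849241256713867), 45.0) 128.0
((399.5, 64.5), (15.0, 17.0), 90.0) 208.5
((282.0, 25.5), (33.0, 50.0), 90.0) 1387.5
((373.61883544921875, 23.311880111694336), (64.17990112304688, 40.099998474121094), 5.710593223571777) 2179.0
((527.7706298828125, 33.53057098388672), (67.07308959960938, 53.59238815307617), 82.40535736083984) 3295.5
```

```bash
python3 - <<'E'
from h import *
s=np.load('top0.npy',allow_pickle=True).item()
im=s['image'][150:220,240:420]
k=4.4
big=cv2.resize(im,None,fx=k,fy=k,interpolation=cv2.INTER_CUBIC)
save('tr',big)
E
```

```text
(no output)
```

View pics/tr.png

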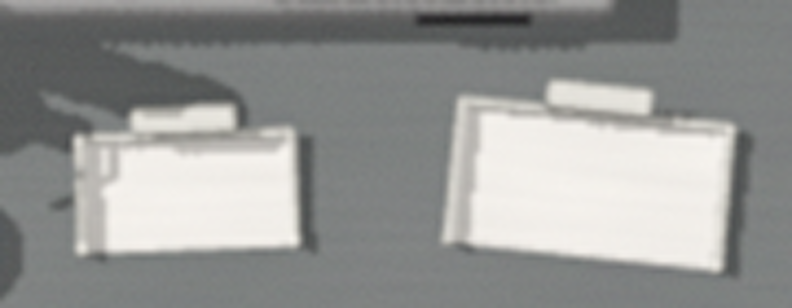

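```bash
python3 - <<'E'
from h import *
from scipy.optimize import minimize
s=np.load('top0.npy',allow_pickle=True).item()
k=8
def fit(x0,D,W,box):
    u0,v0,u1,v1=box
    im=cv2.resize(s['image'][v0:v1,u0:u1],None,fx=k,fy=k,interpolation=cv2.INTER_CUBIC).astype(float).min(2)
    tgt=im>152
    def model(p):
        x,y,a=p;m=np.zeros(tgt.shape,np.uint8)
        c,sn=np.cos(a),np.sin(a)
        for xs,ys,zs in[((-D/2,D/2),(-W/2,W/2),(0,.012)),((D/2-.004,D/2),(-.035,.035),(0,.029))]:
            P=np.array([[x+c*X-sn*Y,y+sn*X+c*Y,Z] for X in xs for Y in ys for Z in zs])
            uv=(proj(s,P)-[u0,v0]+.5)*k-.5
            cv2.fillConvexPoly(m,cv2.convexHull(np.round(uv).astype(np.int32)),1)
        return m
    f=lambda p:(model(p).astype(bool)^tgt).sum()
    best=None
    for a in np.radians([-8,-4,0,4]):
        r=minimize(f,[x0[0],x0[1],a],method='Nelder-Mead',options=dict(initial_simplex=[[x0[0],x0[1],a],[x0[0]+.01,x0[1],a],[x0[0],x0[1]+.01,a],[x0[0],x0[1],a+.05]],xatol=1e-5,fatol=1))
        if best is None or r.fun<best.fun: best=r
    print(best.x[:2],np.degrees(best.x[2]),best.fun/tgt.sum())
fit(ray2plane(s,[[373,190]],0)[0],.1,.192,(330,160,420,220))
fit(ray2plane(s,[[282,192]],0)[0],.08,.152,(250,160,320,220))
for p in[(444,243),(722,271),(79,254),(299,246)]:
    print(p,ray2plane(s,[[p[0]/4.4+240-.4,p[1]/4.4+150-.4]],0)[0])
E
```

```text
[ 0.67467264 -0.15007859] -7.182089887413929 0.11362079829055147
[0.669747   0.13073344] 1.1907000474315854 0.13764382983215454
(444, 243) [ 0.63378188 -0.0495079   0.        ]
(722, 271) [ 0.61368382 -0.24389706  0.        ]
(79, 254) [0.626402   0.20670928 0.        ]
(299, 246) [0.63182246 0.05220787 0.        ]
```

Identified so far in the top picture:
- **Large dishes:** brown film, at pixels (286,256) and (209,246).
- **Small dishes:** at (356,263) and (439,257).
- **Look-alikes:** orange at (225,205) and pink at (197,296). I'll leave these alone.

Plan: use the part-open fingers as a two-point fork and push each dish flat along the bench.

jog_arm:
  commands:
    - {"roll":0.146,"z":1.5}
    - {"roll":0.146,"z":1.5}
    - {"roll":0.146,"z":1.5}
    - {"roll":0.146,"z":1.5}
    - {"roll":0.146,"z":1.5}
    - {"roll":0.146,"z":1.5}
    - {"roll":0.146,"z":1.5}
    - {"roll":0.146,"z":1.5}
  gripper: 2.6

```text
validation failed for argument at $.co...
```

jog_arm:
  commands:
    - {"x":0,"y":0,"z":1.5,"roll":0.146}
    - {"x":0,"y":0,"z":1.5,"roll":0.146}
    - {"x":0,"y":0,"z":1.5,"roll":0.146}
    - {"x":0,"y":0,"z":1.5,"roll":0.146}
    - {"x":0,"y":0,"z":1.5,"roll":0.146}
    - {"x":0,"y":0,"z":1.5,"roll":0.146}
    - {"x":0,"y":0,"z":1.5,"roll":0.146}
    - {"x":0,"y":0,"z":1.5,"roll":0.146}
  gripper: 2.6

```text
clock: 2.6
tool_pos: [0.2646, 0.621, 0.106]
orientation: [-180.0, 0.0, -90.3]
force: [-0.1, -0.6, 0.4]
opening: 0.03
```

jog_arm:
  commands:
    - {"x":4.7,"y":-1.4,"z":0,"roll":0}
    - {"x":4.7,"y":-1.4,"z":0,"roll":0}
    - {"x":4.7,"y":-1.4,"z":0,"roll":0}
    - {"x":4.7,"y":-1.4,"z":0,"roll":0}
    - {"x":4.7,"y":-1.4,"z":0,"roll":0}
    - {"x":4.7,"y":-1.4,"z":0,"roll":0}
    - {"x":4.7,"y":-1.4,"z":0,"roll":0}
    - {"x":4.7,"y":-1.4,"z":0,"roll":0}
    - {"x":4.7,"y":-1.4,"z":0,"roll":0}
    - {"x":4.7,"y":-1.4,"z":0,"roll":0}
    - {"x":4.7,"y":-1.4,"z":0,"roll":0}
    - {"x":4.7,"y":-1.4,"z":0,"roll":0}

```text
clock: 3.8
tool_pos: [0.433, 0.0552, 0.1071]
orientation: [-179.9, 0.0, -90.0]
force: [1.6, 1.0, -0.1]
opening: 0.0255
```

```bash
python3 - <<'E'
from h import *
o=ctrl.get_obs();print(o['clock'],o['tool_pos'],o['orientation'],o['joint_pos'],o['opening'])
s=ctrl.snapshot('wrist');save('w1',s['image']);print(s['mtx'],s['hand_eye']);np.save('w1.npy',[s,o],allow_pickle=True)
E
```

```text
3.8 [0.43302157 0.05524638 0.10713738] [-1.79925030e+02  3.92981888e-02 -8.99581501e+01] [ 3.33425828e+01  4.74048809e+00 -3.77575598e+01  1.12933782e-02
 -4.74177171e+01 -3.33083941e+01] 0.025501439972871597
[[371.64829954   0.         321.42478254]
 [  0.         371.64829954 230.70709765]
 [  0.           0.           1.        ]] [[-1.12817835e-03  9.53972470e-01  2.99892071e-01  8.21516259e-02]
 [ 9.99999146e-01  1.27421410e-03 -2.91397469e-04 -1.39932494e-03]
 [-6.60111870e-04  2.99891486e-01 -9.53973092e-01 -1.58161886e-01]
 [ 0.00000000e+00  0.00000000e+00  0.00000000e+00  1.00000000e+00]]
```

View pics/w1.png

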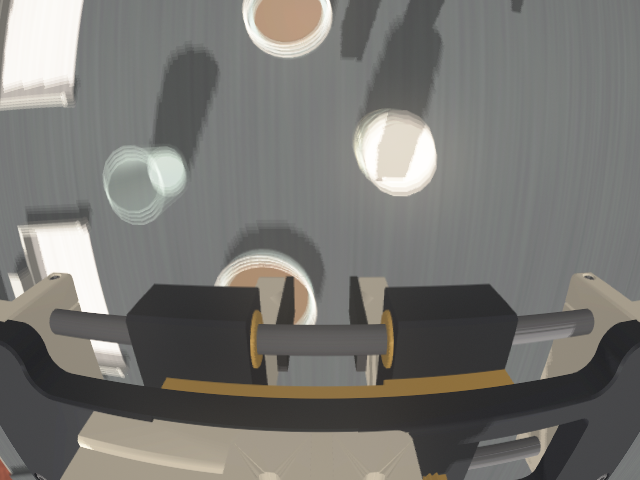

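jog_arm:
  commands:
    - {"x":3.4,"y":-0.7,"z":0,"roll":0}
    - {"x":3.4,"y":-0.7,"z":0,"roll":0}
    - {"x":3.4,"y":-0.7,"z":0,"roll":0}
    - {"x":0,"y":0,"z":0,"roll":0}
    - {"x":0,"y":0,"z":0,"roll":0}

```text
clock: 4.35
tool_pos: [0.4536, -0.0457, 0.1066]
orientation: [-180.0, 0.0, -90.1]
force: [-0.2, -0.0, -0.4]
opening: 0.0259
```

```bash
cat >> h.py <<'E'
def wray(s,o,uv,z):
    K=s['mtx'];H=np.array(s['hand_eye']);Rt=rot(o['orientation']);p=np.array(o['tool_pos'])
    uv=np.atleast_2d(uv).astype(float)
    dx=uv[:,0]-K[0][2];dy=uv[:,1]-K[1][2];r=np.hypot(dx,dy)+1e-9;th=r/K[0][0]
    d=np.c_[np.sin(th)*dx/r,-np.sin(th)*dy/r,-np.cos(th)]
    d=d@H[:3,:3].T@Rt.T; c=Rt@H[:3,3]+p
    return c+d*((z-c[2])/d[:,2])[:,None]
def wproj(s,o,P):
    K=s['mtx'];H=np.array(s['hand_eye']);Rt=rot(o['orientation']);p=np.array(o['tool_pos'])
    c=(np.atleast_2d(P)-(Rt@H[:3,3]+p))@Rt@H[:3,:3]
    th=np.arctan2(np.hypot(c[:,0],c[:,1]),-c[:,2]);a=np.arctan2(-c[:,1],c[:,0])
    return np.c_[K[0][2]+K[0][0]*th*np.cos(a),K[1][2]+K[0][0]*th*np.sin(a)]
def circ(s,o,im,c,r,z,col):
    a=np.linspace(0,2*np.pi,60)
    P=np.c_[c[0]+r*np.cos(a),c[1]+r*np.sin(a),a*0+z]
    cv2.polylines(im,[np.round(wproj(s,o,P)*8).astype(np.int32)],True,col,1,cv2.LINE_AA,3)
def wbox(s,o,im,c,yaw,D,W,z,col):
    a=np.radians(yaw)
    for xs,ys in [((-D/2,D/2),(-W/2,W/2)),((-D/2,D/2-.004),(-W/2+.004,W/2-.004))]:
        P=[]
        q=[(xs[0],ys[0]),(xs[1],ys[0]),(xs[1],ys[1]),(xs[0],ys[1])]
        for i in range(4):
            for t in np.linspace(0,1,12): P.append((1-t)*np.array(q[i])+t*np.array(q[(i+1)%4]))
        P=np.array(P);P=np.c_[c[0]+P[:,0]*np.cos(a)-P[:,1]*np.sin(a),c[1]+P[:,0]*np.sin(a)+P[:,1]*np.cos(a),np.full(len(P),z)]
        cv2.polylines(im,[np.round(wproj(s,o,P)*8).astype(np.int32)],True,col,1,cv2.LINE_AA,3)
TR=dict(w=((.6745,-.1505),-6.5,.1,.192),n=((.6695,.1305),1.6,.08,.152))
DS=dict(LA=(.474,.117,.04,.018),LB=(.506,.352,.04,.018),SA=(.454,-.097,.03,.015),SB=(.4725,-.347,.03,.015),j1=(.549,-.223,.022,.06),j2=(.387,-.003,.022,.06),we=(.527,.219,.022,.0),be=(.549,.016,.022,.058))
def wshow(n,DS=DS):
    o=ctrl.get_obs();s=ctrl.snapshot('wrist');np.save(n+'.npy',[s,o],allow_pickle=True)
    im=s['image'].copy();print(o['clock'],np.round(o['tool_pos'],4),np.round(o['orientation'],2),o['opening'])
    for k,(x,y,r,z) in DS.items():
        if wcs(s,o,(x,y,z))>.2: circ(s,o,im,(x,y),r,z,(0,255,0)); circ(s,o,im,(x,y),r,0,(0,120,255))
    for c,yw,D,W in TR.values():
        if wcs(s,o,(*c,0))>.2: wbox(s,o,im,c,yw,D,W,0.012,(255,0,0))
    save(n,im);return s,o
def wcs(s,o,P):
    H=np.array(s['hand_eye']);Rt=rot(o['orientation']);c=(np.array(P)-(Rt@H[:3,3]+o['tool_pos']))@Rt@H[:3,:3]
    return -c[2]/np.linalg.norm(c)
E
python3 - <<'E'
from h import *
wshow('w2')
E
```

```text
4.35 [ 0.4536 -0.0457  0.1066] [-1.800e+02  1.000e-02 -9.014e+01] 0.02592506609700242
```

View pics/w2.png

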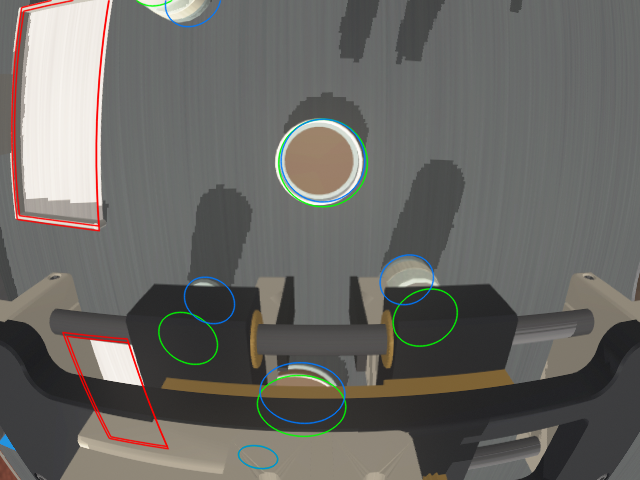

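jog_arm:
  commands:
    - {"x":0,"y":0,"z":3,"roll":0}
    - {"x":0,"y":0,"z":3,"roll":0}
    - {"x":0,"y":0,"z":2.2,"roll":0}
    - {"x":0,"y":0,"z":1.5,"roll":0}
    - {"x":0,"y":0,"z":0.5,"roll":0}
    - {"x":1,"y":0,"z":0,"roll":0}
    - {"x":1,"y":0,"z":0,"roll":0}
    - {"x":1.3,"y":0,"z":0,"roll":0}
    - {"x":1.4,"y":0,"z":0,"roll":0}
    - {"x":1.4,"y":0,"z":0,"roll":0}
    - {"x":1.4,"y":0,"z":0,"roll":0}

```text
clock: 5.5
tool_pos: [0.454, -0.1215, 0.0054]
orientation: [-179.9, 0.0, -90.0]
force: [0.3, 0.3, 0.1]
opening: 0.0256
```

```bash
python3 - <<'E'
from h import *
wshow('w3')
E
```

```text
5.5 [ 0.454  -0.1215  0.0054] [-1.7991e+02  1.0000e-02 -9.0040e+01] 0.02563885625752788
```

View pics/w3.png

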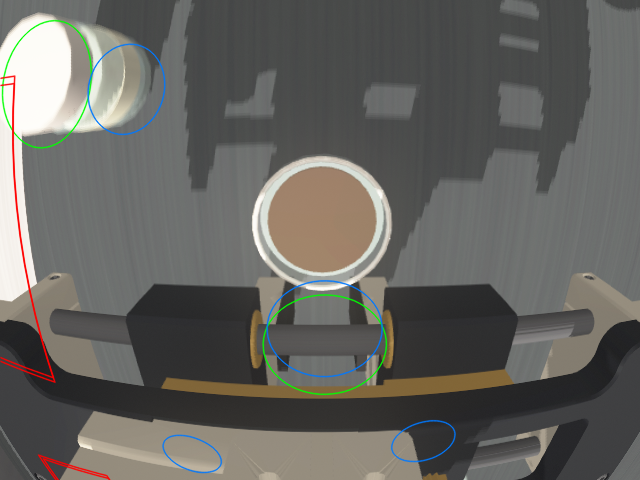

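jog_arm:
  commands:
    - {"x":-1,"y":0,"z":0,"roll":0}
    - {"x":-3,"y":0,"z":-2.5,"roll":0}
    - {"x":-3,"y":-0.3,"z":-2.5,"roll":0}
    - {"x":-4.5,"y":-0.3,"z":0,"roll":0}
    - {"x":-4.5,"y":-0.3,"z":0,"roll":0}
    - {"x":-4.5,"y":-0.3,"z":0,"roll":0}
    - {"x":-4.5,"y":-0.3,"z":0,"roll":0}
    - {"x":-3,"y":-0.3,"z":0,"roll":0}
    - {"x":-1.7,"y":0,"z":0,"roll":0}
    - {"x":0,"y":0,"z":0,"roll":0}
    - {"x":0,"y":0,"z":2.5,"roll":0}
    - {"x":0,"y":0,"z":2.5,"roll":0}
  gripper: 4

```text
clock: 6.75
tool_pos: [0.4717, 0.1765, 0.0048]
orientation: [-179.9, 0.1, -90.0]
force: [-0.6, -0.2, -0.7]
opening: 0.0399
```

```bash
python3 - <<'E'
from h import *
s,o=np.load('w3.npy',allow_pickle=True)
print(wray(s,o,[[322,222],[322,217],[252,222],[392,222]],.015))
DS['SA']=(.454,-.158,.03,.015)
wshow('w4',DS)
E
```

```text
[[ 0.45505512 -0.16070856  0.015     ]
 [ 0.4550522  -0.16286556  0.015     ]
 [ 0.48451774 -0.16079737  0.015     ]
 [ 0.42558669 -0.16071019  0.015     ]]
6.75 [0.4717 0.1765 0.0048] [-1.7992e+02  9.0000e-02 -9.0030e+01] 0.039850373162155554
```

View pics/w4.png

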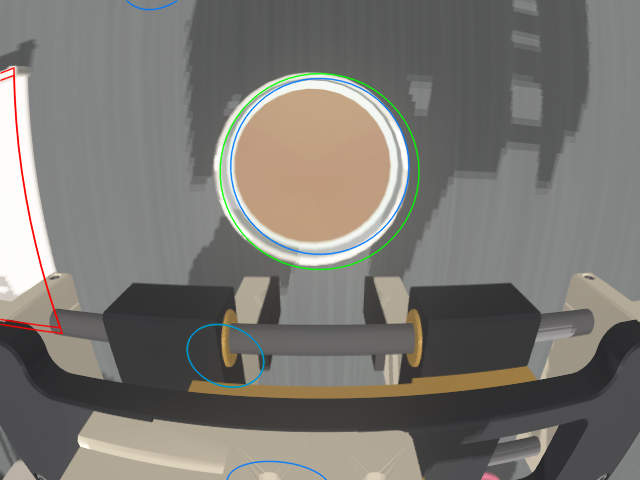

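jog_arm:
  commands:
    - {"x":1,"y":-0.2,"z":0,"roll":0}
    - {"x":1,"y":0,"z":0,"roll":0}
    - {"x":1.3,"y":0,"z":0,"roll":0}
    - {"x":1.5,"y":0,"z":0,"roll":0}
    - {"x":1.5,"y":0,"z":0,"roll":0}
    - {"x":1.5,"y":0,"z":0,"roll":0}
    - {"x":1.5,"y":0,"z":0,"roll":0}
    - {"x":1.5,"y":0,"z":0,"roll":0}
    - {"x":1.5,"y":0,"z":0,"roll":0}
    - {"x":1.5,"y":0,"z":0,"roll":0}
    - {"x":1.4,"y":0,"z":0,"roll":0}
    - {"x":1,"y":0,"z":0,"roll":0}

```text
clock: 8.0
tool_pos: [0.4734, 0.0136, 0.0045]
orientation: [180.0, -0.0, -90.0]
force: [-0.9, 2.0, 0.6]
opening: 0.0404
```

```bash
python3 - <<'E'
from h import *
s,o=np.load('w4.npy',allow_pickle=True)
print(wray(s,o,[[30,75],[45,180],[60,270]],0))
DS['LA']=(.473,-.03,.04,.018);DS['SA']=(.455,-.16,.03,.015)
wshow('w5',DS)
E
```

```text
[[0.62989613 0.05744989 0.        ]
 [0.62350981 0.11646564 0.        ]
 [0.62493236 0.16934783 0.        ]]
8.0 [0.4734 0.0136 0.0045] [ 1.7998e+02 -1.0000e-02 -9.0040e+01] 0.04040238031750108
```

View pics/w5.png

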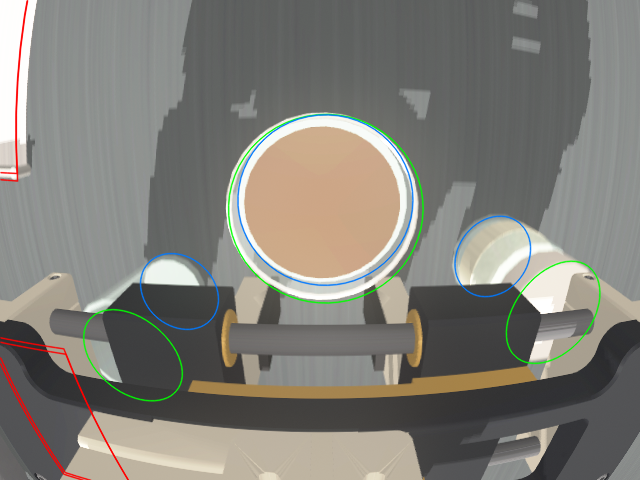

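jog_arm:
  commands:
    - {"x":1.3,"y":0,"z":0,"roll":0}
    - {"x":1.2,"y":0,"z":0,"roll":0}
    - {"x":0.04,"y":0.59,"z":0,"roll":-0.135}
    - {"x":0.04,"y":0.59,"z":0,"roll":-0.135}
    - {"x":0.04,"y":0.59,"z":0,"roll":-0.135}
    - {"x":0.04,"y":0.59,"z":0,"roll":-0.135}
    - {"x":0.04,"y":0.59,"z":0,"roll":-0.135}
    - {"x":0.04,"y":0.59,"z":0,"roll":-0.135}
    - {"x":0.04,"y":0.59,"z":0,"roll":-0.135}
    - {"x":1,"y":0,"z":0,"roll":0}
    - {"x":1,"y":0,"z":0,"roll":0}

```text
clock: 9.15
tool_pos: [0.4549, -0.0405, 0.0047]
orientation: [-180.0, -0.0, -36.0]
force: [-0.7, 0.7, 0.5]
opening: 0.0398
```

```bash
python3 - <<'E'
from h import *
o=ctrl.get_obs();y=np.radians(o['orientation'][2]);c=o['tool_pos'][:2]+.0441*np.array([np.cos(y),np.sin(y)])
print(c); v=np.array([.670,-.197])-c; print(np.linalg.norm(v),np.degrees(np.arctan2(v[1],v[0])))
DS['LA']=(*c,.04,.018);DS['SA']=(.455,-.16,.03,.015)
wshow('w6',DS)
E
```

```text
[ 0.49060138 -0.06641927]
0.2218900473557882 -36.05013700845846
9.15 [ 0.4549 -0.0405  0.0047] [-1.800e+02 -1.000e-02 -3.602e+01] 0.03983730978781539
```

View pics/w6.png

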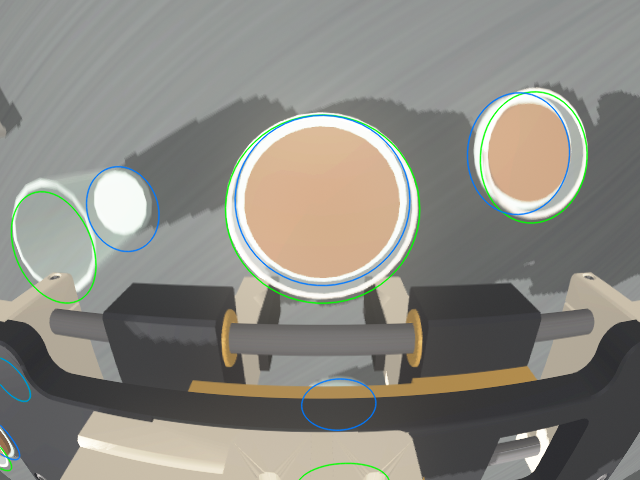

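jog_arm:
  commands:
    - {"x":1.3,"y":0,"z":0,"roll":0}
    - {"x":1.5,"y":0,"z":0,"roll":0}
    - {"x":1.5,"y":0,"z":0,"roll":0}
    - {"x":1.5,"y":0,"z":0,"roll":0}
    - {"x":1.5,"y":0,"z":0,"roll":0}
    - {"x":1.5,"y":0,"z":0,"roll":0}
    - {"x":1.5,"y":0,"z":0,"roll":0}
    - {"x":1.5,"y":0,"z":0,"roll":0}
    - {"x":1.2,"y":0,"z":0,"roll":0}
    - {"x":1,"y":0,"z":0,"roll":0}

```text
clock: 10.2
tool_pos: [0.5686, -0.1228, 0.0044]
orientation: [180.0, 0.0, -35.9]
force: [-1.7, 0.9, 0.4]
opening: 0.0401
```

```bash
python3 - <<'E'
from h import *
o=ctrl.get_obs();y=np.radians(o['orientation'][2]);c=o['tool_pos'][:2]+.0441*np.array([np.cos(y),np.sin(y)])
print(c); v=np.array([.670,-.197])-c; print(np.linalg.norm(v),np.degrees(np.arctan2(v[1],v[0])))
DS['LA']=(*c,.04,.018);DS['SA']=(.455,-.16,.03,.015)
wshow('w7',DS)
E
```

```text
[ 0.60428401 -0.14864861]
0.08158705845434731 -36.34425893177219
10.2 [ 0.5686 -0.1228  0.0044] [ 1.7999e+02  1.0000e-02 -3.5890e+01] 0.04013428509314435
```

View pics/w7.png

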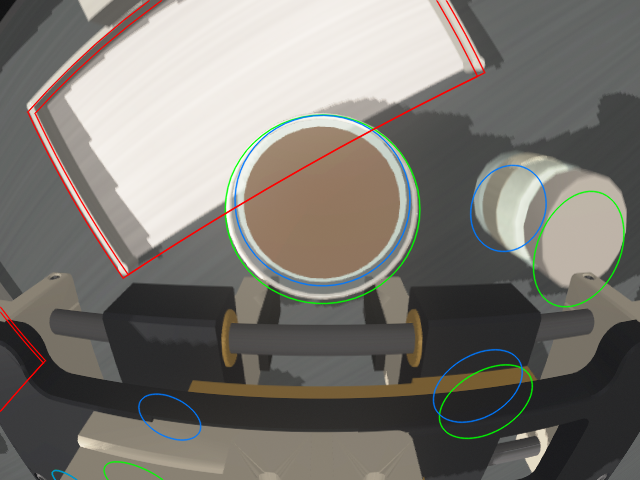

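jog_arm:
  commands:
    - {"x":1.3,"y":0,"z":0,"roll":0}
    - {"x":1.5,"y":0,"z":0,"roll":0}
    - {"x":1.5,"y":0,"z":0,"roll":0}
    - {"x":1.5,"y":0,"z":0,"roll":0}
    - {"x":1.2,"y":0,"z":0,"roll":0}
    - {"x":0.6,"y":0,"z":0,"roll":0}
    - {"x":0.4,"y":0,"z":0,"roll":0}

```text
clock: 10.95
tool_pos: [0.6327, -0.1691, 0.0044]
orientation: [180.0, 0.0, -35.9]
force: [-0.7, 0.8, 0.5]
opening: 0.0401
```

```bash
python3 - <<'E'
from h import *
o=ctrl.get_obs();y=np.radians(o['orientation'][2]);c=o['tool_pos'][:2]+.0441*np.array([np.cos(y),np.sin(y)])
print(c); v=np.array([.670,-.197])-c; print(np.linalg.norm(v),np.degrees(np.arctan2(v[1],v[0])))
DS['LA']=(*c,.04,.018);DS['SA']=(.455,-.16,.03,.015)
wshow('w8',DS)
E
```

```text
[ 0.66844102 -0.19489561]
0.0026189461547234277 -53.46807806643473
10.95 [ 0.6327 -0.1691  0.0044] [ 1.7999e+02  2.0000e-02 -3.5870e+01] 0.04014198765052812
```

View pics/w8.png

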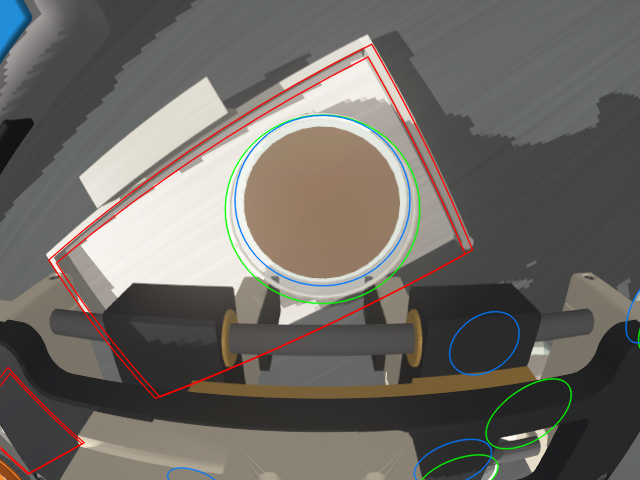

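jog_arm:
  commands:
    - {"x":0.3,"y":0,"z":0,"roll":0}
    - {"x":-2,"y":0,"z":0,"roll":0}
    - {"x":-1,"y":0,"z":-1.5,"roll":0.134}
    - {"x":0,"y":0,"z":-1.5,"roll":0.134}
    - {"x":0,"y":0,"z":-1.5,"roll":0.134}
    - {"x":0,"y":0,"z":-1.5,"roll":0.134}
    - {"x":0,"y":0,"z":-1.5,"roll":0.134}
    - {"x":0,"y":0,"z":-1,"roll":0.134}
    - {"x":0,"y":0,"z":0,"roll":0.134}
    - {"x":0,"y":0,"z":0,"roll":0.134}
    - {"x":0,"y":0,"z":0,"roll":0.134}
    - {"x":0,"y":0,"z":0,"roll":0.134}

```text
clock: 12.2
tool_pos: [0.6106, -0.1527, 0.0899]
orientation: [-180.0, 0.0, -112.9]
force: [0.9, -0.1, 0.1]
opening: 0.04
```

```bash
cat > to.py <<'E'
from h import *
import sys
o=ctrl.get_obs();y=np.radians(o['orientation'][2]);p=o['tool_pos']
x,yy=float(sys.argv[1]),float(sys.argv[2]);v=np.array([x,yy])-p[:2]
print(o['clock'],np.round(p,4),np.round(o['orientation'],2),'tool x,y cm:',100*(v@[np.cos(y),np.sin(y)]),100*(v@[np.sin(y),-np.cos(y)]),'j',np.round(o['joint_pos'],1))
E
python3 to.py .530 .409
```

```text
12.2 [ 0.6106 -0.1527  0.0899] [-1.7997e+02  1.0000e-02 -1.1292e+02] tool x,y cm: -48.59704377302776 29.303083484958247 j [  3.7  22.9 -15.1   0.  -52.  -26.6]
```

jog_arm:
  commands:
    - {"x":-4.05,"y":2.44,"z":0,"roll":0}
    - {"x":-4.05,"y":2.44,"z":0,"roll":0}
    - {"x":-4.05,"y":2.44,"z":0,"roll":0}
    - {"x":-4.05,"y":2.44,"z":0,"roll":0}
    - {"x":-4.05,"y":2.44,"z":0,"roll":0}
    - {"x":-4.05,"y":2.44,"z":0,"roll":0}
    - {"x":-4.05,"y":2.44,"z":0,"roll":0}
    - {"x":-4.05,"y":2.44,"z":0,"roll":0}
    - {"x":-4.05,"y":2.44,"z":0,"roll":0}
    - {"x":-4.05,"y":2.44,"z":0,"roll":0}
    - {"x":-4.05,"y":2.44,"z":0,"roll":0}
    - {"x":-4.05,"y":2.44,"z":0,"roll":0}

```text
clock: 13.4
tool_pos: [0.5266, 0.4104, 0.09]
orientation: [-180.0, 0.0, -112.6]
force: [0.5, -0.4, 0.3]
opening: 0.0405
```

jog_arm:
  commands:
    - {"x":0,"y":0,"z":0,"roll":0}
    - {"x":0,"y":0,"z":0,"roll":0}

```text
clock: 13.6
tool_pos: [0.5266, 0.4095, 0.0892]
orientation: [180.0, -0.0, -112.5]
force: [-1.3, -0.2, -0.2]
opening: 0.0398
```

```bash
python3 - <<'E'
from h import *
DS['LA']=(.671,-.1965,.04,.018);DS['SA']=(.455,-.16,.03,.015)
wshow('w9',DS)
E
python3 to.py .530 .409
```

```text
13.6 [0.5266 0.4095 0.0892] [ 1.7999e+02 -2.0000e-02 -1.1249e+02] 0.0397733466779361
13.65 [0.5268 0.4083 0.0893] [ 1.7998e+02 -4.0000e-02 -1.1257e+02] tool x,y cm: -0.18686667805292925 -0.26731359505615504 j [ 54.5  26.  -10.   -0.  -54.1 -77.1]
```

View pics/w9.png

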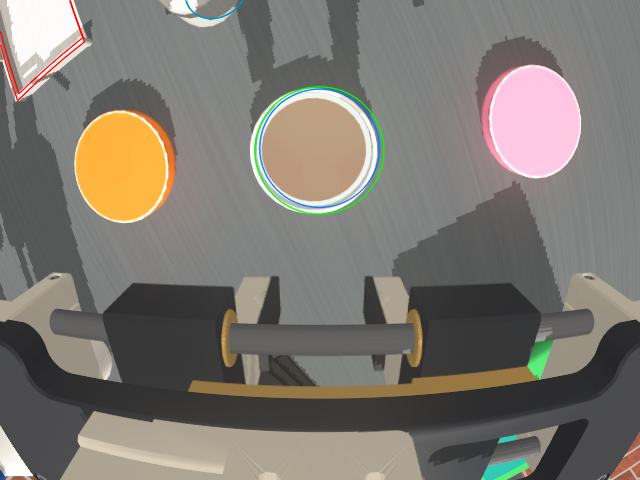

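jog_arm:
  commands:
    - {"x":0,"y":-0.3,"z":3,"roll":0}
    - {"x":0,"y":0,"z":3,"roll":0}
    - {"x":0,"y":0,"z":1.5,"roll":0}
    - {"x":0,"y":0,"z":0.9,"roll":0}
    - {"x":0.8,"y":0,"z":0,"roll":0}
    - {"x":1,"y":0,"z":0,"roll":0}
    - {"x":1.3,"y":0,"z":0,"roll":0}
    - {"x":1.5,"y":0,"z":0,"roll":0}
    - {"x":1.5,"y":0,"z":0,"roll":0}
    - {"x":1.5,"y":0,"z":0,"roll":0}
    - {"x":1.5,"y":0,"z":0,"roll":0}
    - {"x":1,"y":0,"z":0,"roll":0}

```text
clock: 14.85
tool_pos: [0.491, 0.3128, 0.0063]
orientation: [-180.0, 0.1, -112.6]
force: [1.0, 1.1, 0.9]
opening: 0.0397
```

```bash
cat > dsh.py <<'E'
from h import *
import sys
# usage: name d lastimg tx ty
n,d,img,tx,ty=sys.argv[1],float(sys.argv[2]),sys.argv[3],float(sys.argv[4]),float(sys.argv[5])
sg=float(sys.argv[6]) if len(sys.argv)>6 else 1
o=ctrl.get_obs();y=np.radians(o['orientation'][2])+(np.pi if sg<0 else 0);c=o['tool_pos'][:2]+d*np.array([np.cos(y),np.sin(y)])
v=np.array([tx,ty])-c; print('dish',c,'to go',np.linalg.norm(v),np.degrees(np.arctan2(v[1],v[0])))
DS['LA']=(.671,-.1965,.04,.018);DS['SA']=(.455,-.16,.03,.015)
import json,os
if os.path.exists('ds.json'): DS.update(json.load(open('ds.json')))
DS[n]=(*c,*DS[n][2:]); json.dump({k:list(map(float,v)) for k,v in DS.items()},open('ds.json','w'))
wshow(img,DS)
E
python3 dsh.py LB .0441 w10 .449 .2145
```

```text
dish [0.47407105 0.27209255] to go 0.06281288942961062 -113.52434369803706
14.85 [0.491  0.3128 0.0063] [-1.7998e+02  6.0000e-02 -1.1264e+02] 0.0397361816725697
```

View pics/w10.png

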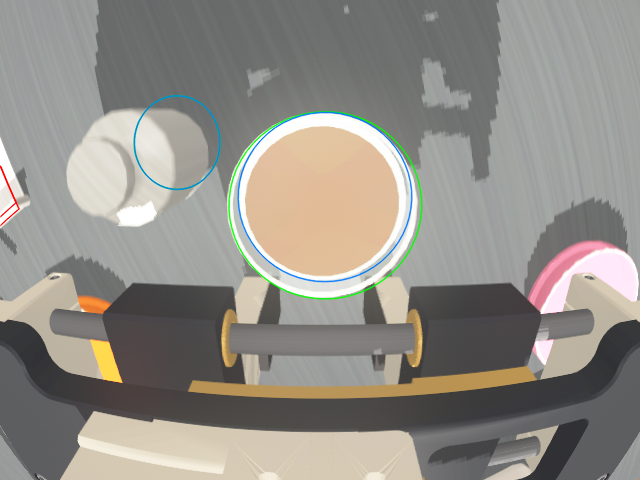

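```bash
python3 - <<'E'
from h import *
s,o=np.load('w10.npy',allow_pickle=True)
save('w10c',cv2.resize(s['image'][80:260,40:260],None,fx=3,fy=3))
im=s['image'].copy()
for c in[(.5274,.221),(.53,.216),(.532,.219)]: circ(s,o,im,c,.022,0,(255,0,0))
save('w10c',cv2.resize(im[80:260,40:260],None,fx=3,fy=3))
E
```

```text
(no output)
```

View pics/w10c.png

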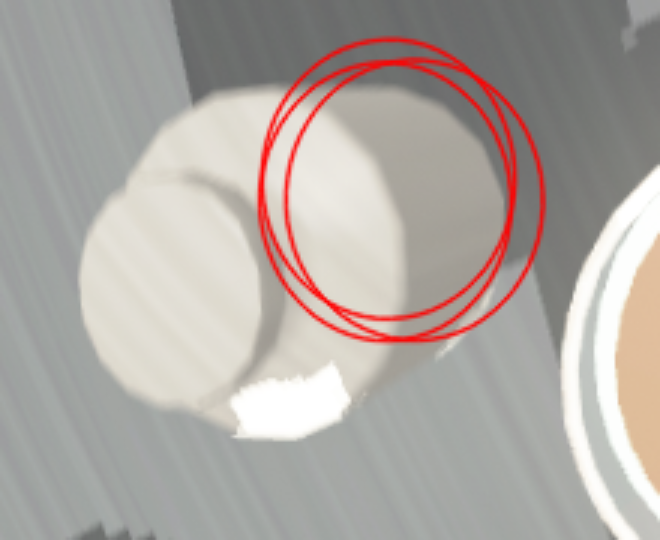

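jog_arm:
  commands:
    - {"x":1.2,"y":0,"z":0,"roll":0}
    - {"x":1.5,"y":0,"z":0,"roll":0}
    - {"x":1.5,"y":0,"z":0,"roll":0}
    - {"x":1.2,"y":0,"z":0,"roll":0}
    - {"x":0.9,"y":0,"z":0,"roll":0}
    - {"x":0.03,"y":0.54,"z":0,"roll":-0.122}
    - {"x":0.03,"y":0.54,"z":0,"roll":-0.122}
    - {"x":0.03,"y":0.54,"z":0,"roll":-0.122}
    - {"x":0.03,"y":0.54,"z":0,"roll":-0.122}
    - {"x":1,"y":0,"z":0,"roll":0}
    - {"x":1,"y":0,"z":0,"roll":0}

```text
clock: 16.0
tool_pos: [0.4476, 0.2384, 0.0055]
orientation: [180.0, -0.0, -84.8]
force: [0.2, -0.0, -0.2]
opening: 0.04
```

```bash
python3 dsh.py LB .0441 w11 .472 -.045
```

```text
dish [0.45162994 0.19445189] to go 0.24031676846611946 -85.13758206051854
16.0 [0.4476 0.2384 0.0055] [ 1.7998e+02 -1.0000e-02 -8.4790e+01] 0.04001898450080651
```

View pics/w11.png

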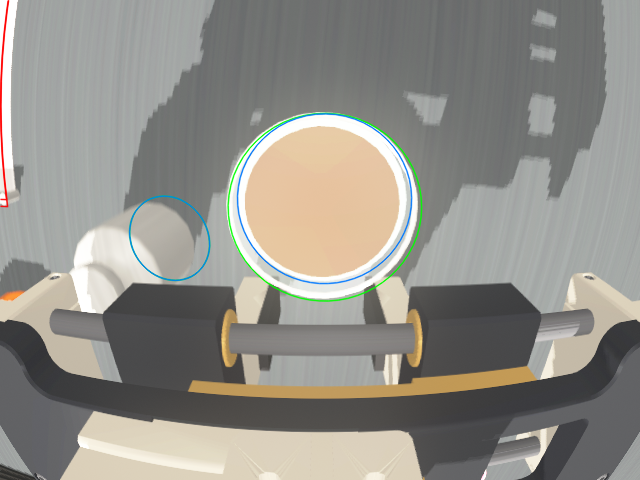

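jog_arm:
  commands:
    - {"x":1.3,"y":0,"z":0,"roll":0}
    - {"x":1.5,"y":0,"z":0,"roll":0}
    - {"x":1.5,"y":0,"z":0,"roll":0}
    - {"x":1.5,"y":0,"z":0,"roll":0}
    - {"x":1.5,"y":0,"z":0,"roll":0}
    - {"x":1.5,"y":0,"z":0,"roll":0}
    - {"x":1.5,"y":0,"z":0,"roll":0}
    - {"x":1.5,"y":0,"z":0,"roll":0}
    - {"x":1.5,"y":0,"z":0,"roll":0}
    - {"x":1.5,"y":0,"z":0,"roll":0}
    - {"x":1.5,"y":0,"z":0,"roll":0}
    - {"x":1.5,"y":0,"z":0,"roll":0}

```text
clock: 17.25
tool_pos: [0.4644, 0.0607, 0.0056]
orientation: [180.0, 0.0, -84.7]
force: [0.0, -0.5, 0.2]
opening: 0.0402
```

```bash
python3 dsh.py LB .0441 w12 .472 -.045
```

```text
dish [0.46848853 0.01678274] to go 0.06188244844778635 -86.74704788506864
17.25 [0.4644 0.0607 0.0056] [180.     0.   -84.68] 0.040207064922094325
```

View pics/w12.png

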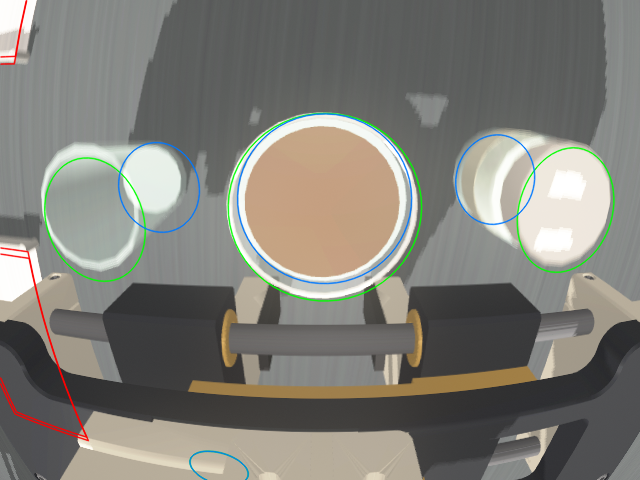

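jog_arm:
  commands:
    - {"x":1.4,"y":0,"z":0,"roll":0}
    - {"x":1.5,"y":0,"z":0,"roll":0}
    - {"x":1.5,"y":0,"z":0,"roll":0}
    - {"x":1.2,"y":0,"z":0,"roll":0}
    - {"x":0.9,"y":0,"z":0,"roll":0}
    - {"x":0.05,"y":0.65,"z":0,"roll":-0.147}
    - {"x":0.05,"y":0.65,"z":0,"roll":-0.147}
    - {"x":0.05,"y":0.65,"z":0,"roll":-0.147}
    - {"x":0.05,"y":0.65,"z":0,"roll":-0.147}
    - {"x":0.05,"y":0.65,"z":0,"roll":-0.147}
    - {"x":0.05,"y":0.65,"z":0,"roll":-0.147}
    - {"x":0.05,"y":0.65,"z":0,"roll":-0.147}

```text
clock: 18.5
tool_pos: [0.4344, -0.0282, 0.0056]
orientation: [180.0, 0.0, -25.3]
force: [0.6, -0.2, 0.2]
opening: 0.0404
```

jog_arm:
  commands:
    - {"x":1,"y":0,"z":0,"roll":0}
    - {"x":1.3,"y":0,"z":0,"roll":0}
    - {"x":1.5,"y":0,"z":0,"roll":0}
    - {"x":1.5,"y":0,"z":0,"roll":0}
    - {"x":1.5,"y":0,"z":0,"roll":0}
    - {"x":1.2,"y":0,"z":0,"roll":0}
    - {"x":1,"y":0,"z":0,"roll":0}

```text
clock: 19.2
tool_pos: [0.517, -0.0675, 0.0053]
orientation: [180.0, 0.0, -25.9]
force: [-0.1, 1.3, 1.8]
opening: 0.0399
```

```bash
python3 dsh.py LB .0441 w13 .571 -.0945
```

```text
dish [ 0.55666076 -0.08675468] to go 0.016297353174675674 -28.3756411525319
19.2 [ 0.517  -0.0675  0.0053] [ 1.7999e+02  1.0000e-02 -2.5850e+01] 0.03985094140030043
```

View pics/w13.png

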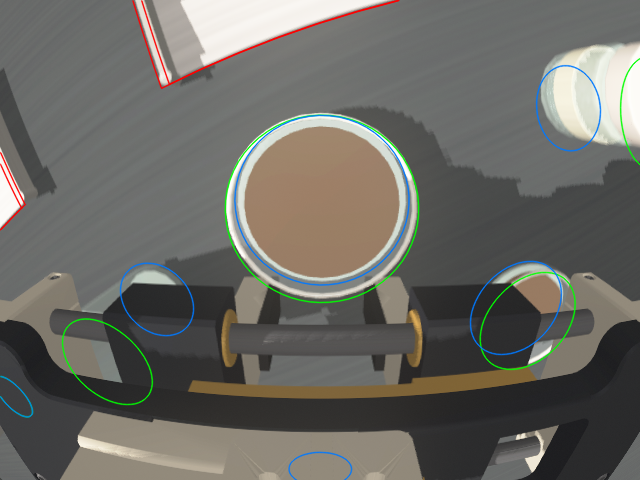

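jog_arm:
  commands:
    - {"x":1,"y":0,"z":0,"roll":0}
    - {"x":0.6,"y":0,"z":0,"roll":0}
    - {"x":0.03,"y":0.51,"z":0,"roll":-0.115}
    - {"x":0.03,"y":0.51,"z":0,"roll":-0.115}
    - {"x":0.03,"y":0.51,"z":0,"roll":-0.115}
    - {"x":0.8,"y":0,"z":0,"roll":0}

```text
clock: 19.85
tool_pos: [0.5332, -0.0897, 0.0056]
orientation: [180.0, 0.0, -5.9]
force: [0.1, -0.5, -0.4]
opening: 0.0398
```

```bash
python3 dsh.py LB .0441 w14 .680 -.106
```

```text
dish [ 0.57706925 -0.09423375] to go 0.10360108278426394 -6.521302396536325
19.85 [ 0.5332 -0.0897  0.0056] [ 1.80e+02  5.00e-02 -5.89e+00] 0.0397935077871581
```

View pics/w14.png

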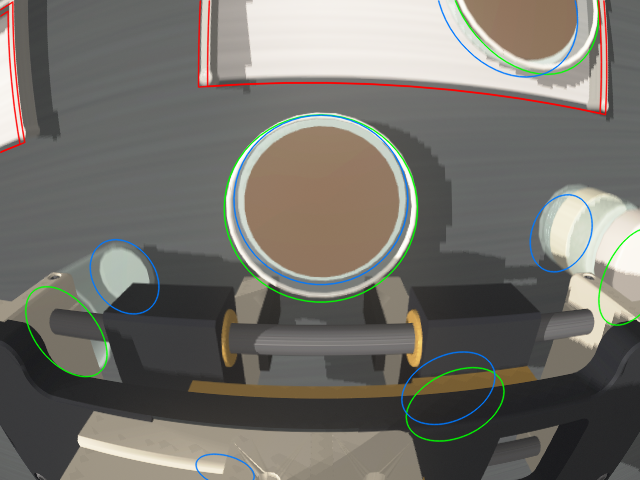

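jog_arm:
  commands:
    - {"x":1.3,"y":0,"z":0,"roll":0}
    - {"x":1.5,"y":0,"z":0,"roll":0}
    - {"x":1.5,"y":0,"z":0,"roll":0}
    - {"x":1.5,"y":0.1,"z":0,"roll":0}
    - {"x":1.5,"y":0,"z":0,"roll":0}
    - {"x":1.5,"y":0,"z":0,"roll":0}
    - {"x":0.8,"y":0,"z":0,"roll":0}
    - {"x":0.5,"y":0,"z":0,"roll":0}

```text
clock: 20.7
tool_pos: [0.6351, -0.1008, 0.0053]
orientation: [180.0, 0.0, -6.0]
force: [-0.6, -0.0, 0.7]
opening: 0.0398
```

```bash
python3 dsh.py LB .0441 w15 .680 -.106
```

```text
dish [ 0.67900573 -0.10538783] to go 0.001167613180846184 -31.620376850937536
20.7 [ 0.6351 -0.1008  0.0053] [ 1.7999e+02  1.0000e-02 -6.0200e+00] 0.039840548821300635
```

View pics/w15.png

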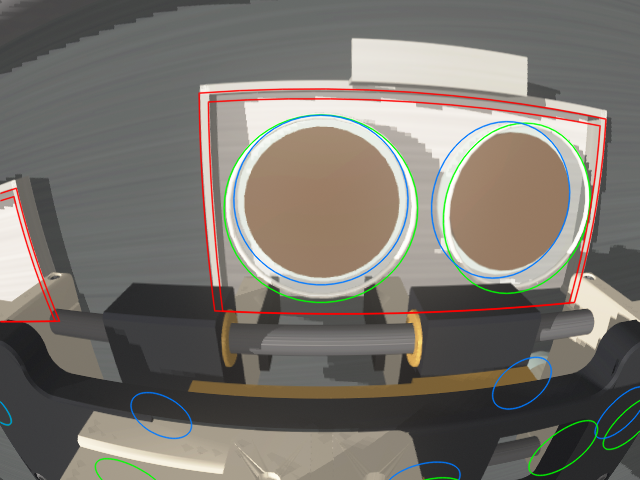

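jog_arm:
  commands:
    - {"x":0.3,"y":0,"z":0,"roll":0}
    - {"x":-2.5,"y":0,"z":0,"roll":0}
    - {"x":-1,"y":0,"z":-1.5,"roll":0.143}
    - {"x":0,"y":0,"z":-1.5,"roll":0.143}
    - {"x":0,"y":0,"z":-1.5,"roll":0.143}
    - {"x":0,"y":0,"z":-1.5,"roll":0.143}
    - {"x":0,"y":0,"z":-1.5,"roll":0.143}
    - {"x":0,"y":0,"z":-1,"roll":0.143}
    - {"x":0,"y":0,"z":0,"roll":0.143}
    - {"x":0,"y":0,"z":0,"roll":0.143}
    - {"x":0,"y":0,"z":0,"roll":0.143}
    - {"x":0,"y":0,"z":0,"roll":0.143}

```text
clock: 21.95
tool_pos: [0.6022, -0.0974, 0.0908]
orientation: [-180.0, 0.0, -88.2]
force: [-0.4, -1.9, 1.8]
opening: 0.0402
```

jog_arm:
  commands:
    - {"x":0,"y":0,"z":0,"roll":0.071}
    - {"x":0,"y":0,"z":0,"roll":0}
  gripper: 2.6

```text
clock: 22.15
tool_pos: [0.6022, -0.0974, 0.0908]
orientation: [-180.0, 0.0, -92.0]
force: [-0.0, -0.5, 0.4]
opening: 0.0294
```

```bash
python3 to.py .453 -.2125
```

```text
22.15 [ 0.6022 -0.0974  0.0908] [-1.7998e+02  1.0000e-02 -9.2010e+01] tool x,y cm: 12.02757676664052 14.51072818786104 j [  9.1  21.2 -17.6  -0.  -51.1 -11.1]
```

jog_arm:
  commands:
    - {"x":3,"y":3.6,"z":0,"roll":0}
    - {"x":3,"y":3.6,"z":0,"roll":0}
    - {"x":3,"y":3.6,"z":0,"roll":0}
    - {"x":3,"y":3.7,"z":0,"roll":0}
    - {"x":0,"y":0,"z":0,"roll":0}
    - {"x":0,"y":0,"z":3,"roll":0}
    - {"x":0,"y":0,"z":3,"roll":0}

```text
clock: 22.85
tool_pos: [0.4545, -0.2128, 0.0313]
orientation: [-179.7, -0.0, -91.8]
force: [0.6, 0.7, -1.2]
opening: 0.0259
```

```bash
python3 to.py .453 -.2125; python3 - <<'E'
from h import *
s=ctrl.snapshot('top');np.save('t2.npy',s,allow_pickle=True)
im=s['image'].copy()
o=ctrl.get_obs();print(proj(s,[o['tool_pos']]))
save('t2',cv2.resize(im[165:320,180:460],None,fx=2.85,fy=2.85,interpolation=cv2.INTER_CUBIC))
E
```

```text
22.85 [ 0.4545 -0.2128  0.0313] [-1.7975e+02 -1.0000e-02 -9.1850e+01] tool x,y cm: -0.029575277158849746 0.15070070708522965 j [ -2.6  17.  -34.9   0.  -37.9   0.8]
[[395.08977339 263.62854148]]
```

View pics/t2.png

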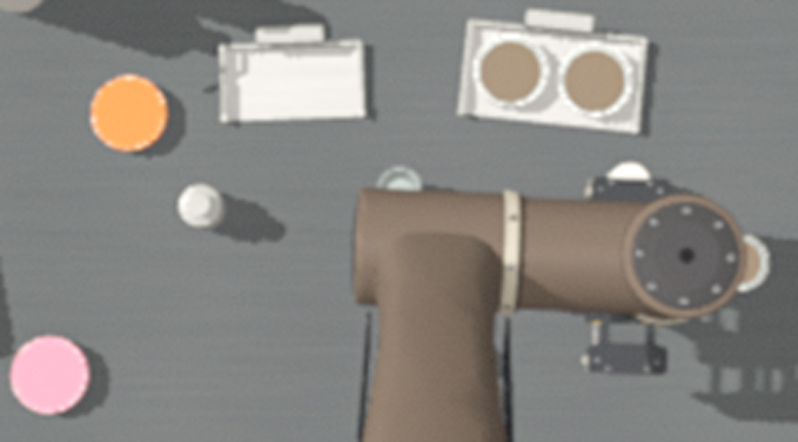

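jog_arm:
  commands:
    - {"x":0,"y":0,"z":1.6,"roll":0}
    - {"x":0,"y":0,"z":1,"roll":0}
    - {"x":-0.8,"y":0,"z":0,"roll":0}
    - {"x":-1,"y":0,"z":0,"roll":0}
    - {"x":-1.3,"y":0,"z":0,"roll":0}
    - {"x":-1.5,"y":0,"z":0,"roll":0}
    - {"x":-1.5,"y":0,"z":0,"roll":0}
    - {"x":-1.5,"y":0,"z":0,"roll":0}
    - {"x":-1.5,"y":0,"z":0,"roll":0}
    - {"x":-1.5,"y":0,"z":0,"roll":0}
    - {"x":-1.5,"y":0,"z":0,"roll":0}
    - {"x":-1.5,"y":0,"z":0,"roll":0}

```text
clock: 24.1
tool_pos: [0.4585, -0.0749, 0.0055]
orientation: [-179.9, 0.0, -91.9]
force: [-0.4, 0.4, 0.3]
opening: 0.0263
```

```bash
python3 to.py .460 .0085; python3 - <<'E'
from h import *
s=ctrl.snapshot('side');np.save('s2.npy',s,allow_pickle=True)
im=s['image'].copy()
o=ctrl.get_obs();y=np.radians(o['orientation'][2]);c=o['tool_pos'][:2]-.0365*np.array([np.cos(y),np.sin(y)]);print(c)
def sc(c,r,z,col):
    a=np.linspace(0,2*np.pi,40)
    cv2.polylines(im,[np.round(proj(s,np.c_[c[0]+r*np.cos(a),c[1]+r*np.sin(a),0*a+z])*8).astype(np.int32)],True,col,1,cv2.LINE_AA,3)
sc(c,.03,.015,(0,255,0))
save('s2',cv2.resize(im[160:360,180:450],None,fx=2.9,fy=2.9,interpolation=cv2.INTER_CUBIC))
E
```

```text
24.1 [ 0.4585 -0.0749  0.0055] [-1.7991e+02  2.0000e-02 -9.1880e+01] tool x,y cm: -8.336332048159807 0.11932538551461078 j [ 15.1  16.8 -40.8   0.  -32.3 -17. ]
[ 0.46004654 -0.03718266]
```

View pics/s2.png

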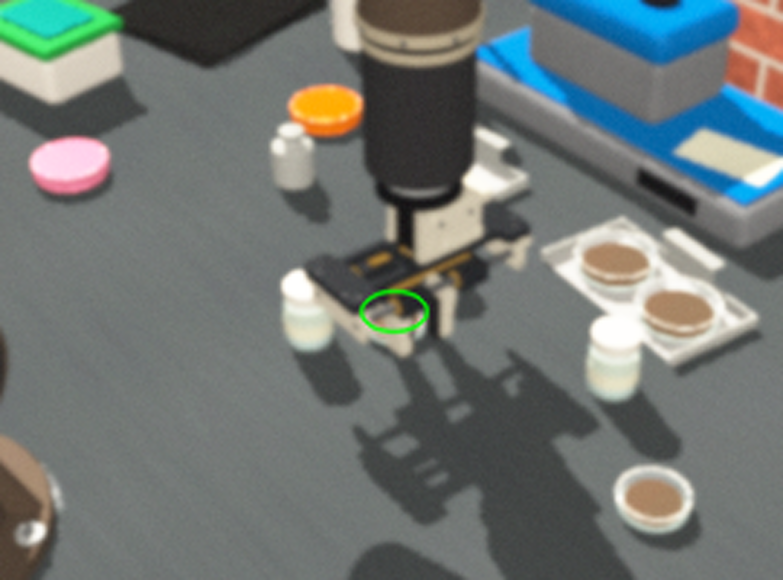

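jog_arm:
  commands:
    - {"x":-1.6,"y":0,"z":0,"roll":0}
    - {"x":-1.8,"y":0,"z":0,"roll":0}
    - {"x":-1.8,"y":0,"z":0,"roll":0}
    - {"x":-1.8,"y":0,"z":0,"roll":0}
    - {"x":-1.3,"y":0,"z":0,"roll":0}
    - {"x":-0.04,"y":0.52,"z":0,"roll":0.143}
    - {"x":-0.04,"y":0.52,"z":0,"roll":0.143}
    - {"x":-0.04,"y":0.52,"z":0,"roll":0.143}
    - {"x":-0.04,"y":0.52,"z":0,"roll":0.143}
    - {"x":-0.04,"y":0.52,"z":0,"roll":0.143}
    - {"x":-0.04,"y":0.52,"z":0,"roll":0.143}
    - {"x":-0.04,"y":0.52,"z":0,"roll":0.143}

```text
clock: 25.35
tool_pos: [0.4307, 0.025, 0.005]
orientation: [-180.0, 0.0, -149.6]
force: [-1.4, -0.4, -0.1]
opening: 0.026
```

```bash
python3 to.py .460 .0085; cat > sd.py <<'E'
from h import *
import sys
n,tx,ty=sys.argv[1],float(sys.argv[2]),float(sys.argv[3])
o=ctrl.get_obs();y=np.radians(o['orientation'][2]);u=-np.array([np.cos(y),np.sin(y)]);c=o['tool_pos'][:2]+.0365*u
v=np.array([tx,ty])-c;print('dish',c,'dir',np.degrees(np.arctan2(u[1],u[0])),'to go',np.linalg.norm(v),np.degrees(np.arctan2(v[1],v[0])))
for cam in ['top','side']:
    s=ctrl.snapshot(cam);np.save(n+cam+'.npy',s,allow_pickle=True)
    im=s['image'].copy()
    a=np.linspace(0,2*np.pi,40)
    cv2.polylines(im,[np.round(proj(s,np.c_[c[0]+.03*np.cos(a),c[1]+.03*np.sin(a),0*a+.015])*8).astype(np.int32)],True,(0,255,0),1,cv2.LINE_AA,3)
    w=im[165:320,200:460] if cam=='top' else im[170:330,210:470]
    save(n+cam,cv2.resize(w,None,fx=2.9,fy=2.9,interpolation=cv2.INTER_CUBIC))
E
python3 sd.py a1 .670 .168
```

```text
25.35 [0.4307 0.025  0.005 ] [-1.8000e+02  5.0000e-02 -1.4961e+02] tool x,y cm: -1.690847065660209 -2.902914095448787 j [ 29.7  14.4 -44.9  -0.  -30.7 -89.3]
dish [0.46221594 0.04345152] dir 30.387364973187758 to go 0.24225304574761058 30.93902376201702
```

View pics/a1side.png

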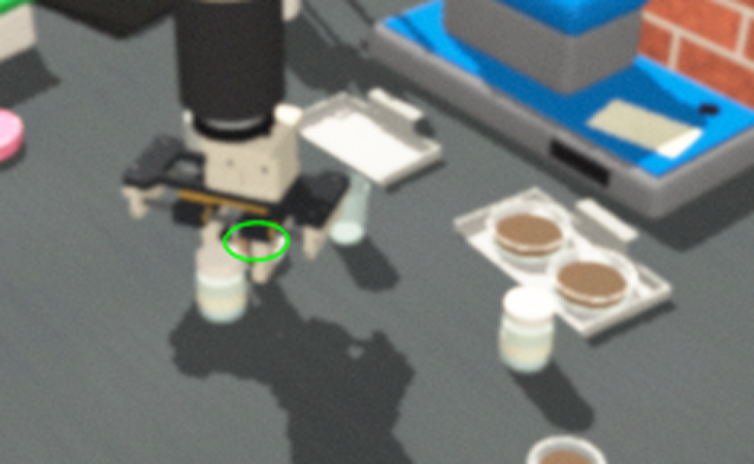

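View pics/a1top.png

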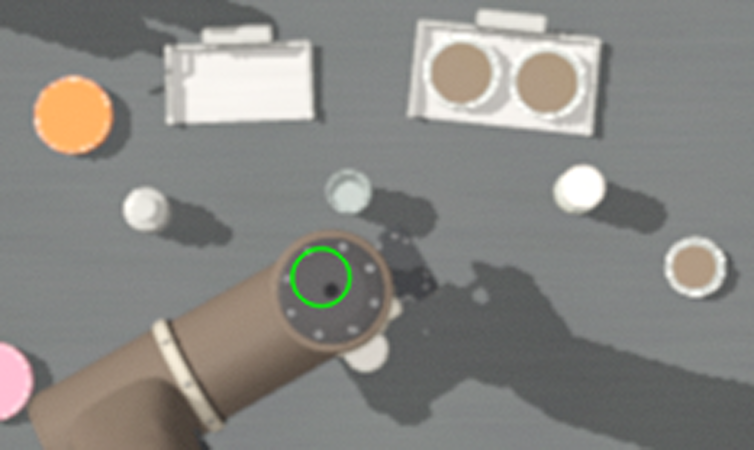

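jog_arm:
  commands:
    - {"x":-1,"y":0,"z":0,"roll":0}
    - {"x":-1.3,"y":0,"z":0,"roll":0}
    - {"x":-1.5,"y":0,"z":0,"roll":0}
    - {"x":-1.5,"y":0,"z":0,"roll":0}
    - {"x":-1.5,"y":0,"z":0,"roll":0}
    - {"x":-1.5,"y":0,"z":0,"roll":0}
    - {"x":-1.5,"y":0,"z":0,"roll":0}
    - {"x":-1.5,"y":0,"z":0,"roll":0}
    - {"x":-1.5,"y":0,"z":0,"roll":0}
    - {"x":-1.2,"y":0,"z":0,"roll":0}

```text
clock: 26.45
tool_pos: [0.5529, 0.0967, 0.0042]
orientation: [-180.0, -0.0, -149.3]
force: [-0.9, -0.2, 0.5]
opening: 0.026
```

```bash
python3 sd.py a2 .670 .168
```

```text
dish [0.58422502 0.11532014] dir 30.740293142628403 to go 0.10066039438510785 31.556729585589174
```

View pics/a2side.png

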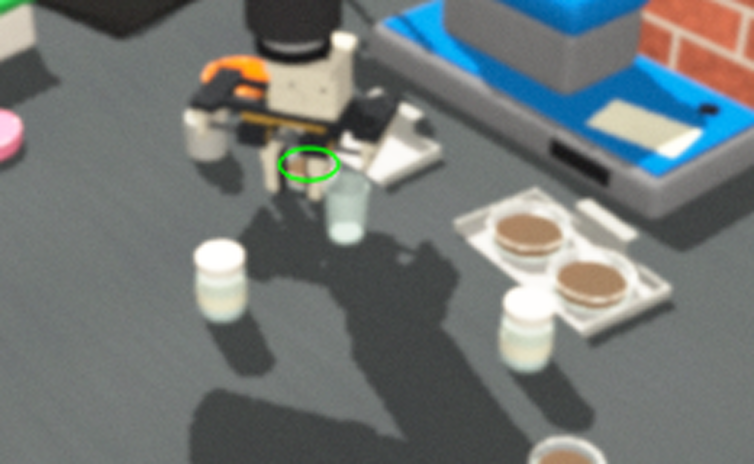

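View pics/a2top.png

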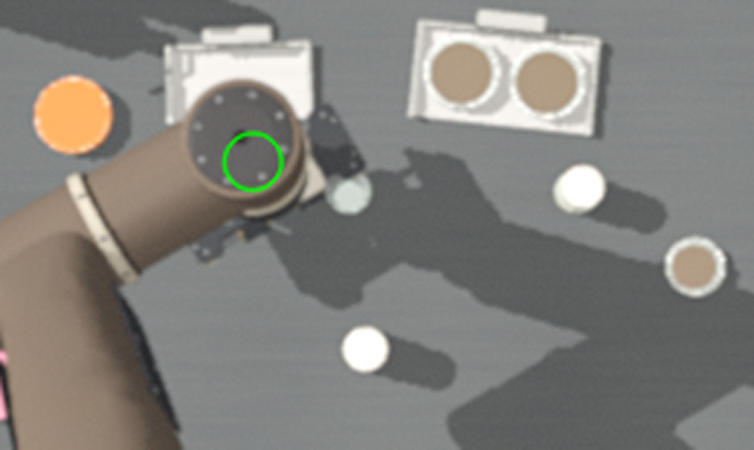

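jog_arm:
  commands:
    - {"x":-1,"y":0,"z":-0.2,"roll":0}
    - {"x":-1.5,"y":0.1,"z":-0.1,"roll":0}
    - {"x":-1.5,"y":0,"z":0,"roll":0}
    - {"x":-1.5,"y":0,"z":0,"roll":0}
    - {"x":-1.5,"y":0,"z":0,"roll":0}
    - {"x":-1.5,"y":0,"z":0,"roll":0}
    - {"x":-0.8,"y":0,"z":0,"roll":0}
    - {"x":-0.5,"y":0,"z":0,"roll":0}

```text
clock: 27.35
tool_pos: [0.6352, 0.1469, 0.0075]
orientation: [180.0, -0.0, -149.3]
force: [-1.1, -0.7, 1.2]
opening: 0.0258
```

```bash
python3 sd.py a3 .670 .168
```

```text
dish [0.66662138 0.1655283 ] dir 30.699162049444876 to go 0.004186207118902991 36.18808829244135
```

View pics/a3side.png

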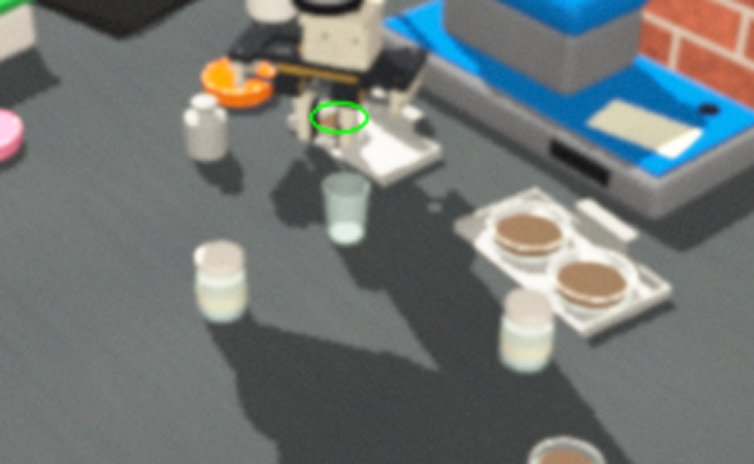

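View pics/a3top.png

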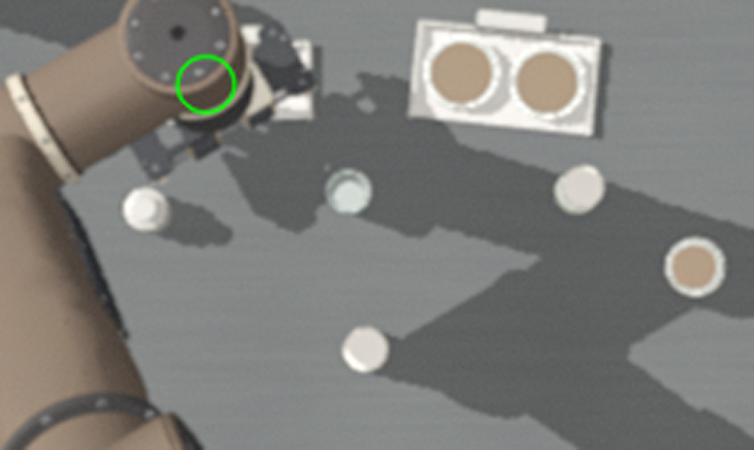

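jog_arm:
  commands:
    - {"x":-0.3,"y":0,"z":0,"roll":0}
    - {"x":1.5,"y":0,"z":0,"roll":0}
    - {"x":2,"y":0,"z":-1.5,"roll":-0.131}
    - {"x":0,"y":0,"z":-2,"roll":-0.131}
    - {"x":0,"y":0,"z":-2,"roll":-0.131}
    - {"x":0,"y":0,"z":-2,"roll":-0.131}
    - {"x":0,"y":0,"z":-0.8,"roll":-0.131}
    - {"x":0,"y":0,"z":0,"roll":-0.131}
    - {"x":0,"y":0,"z":0,"roll":-0.131}
    - {"x":0,"y":0,"z":0,"roll":-0.131}
    - {"x":0,"y":0,"z":0,"roll":0}

```text
clock: 28.55
tool_pos: [0.6072, 0.1303, 0.0908]
orientation: [-180.0, 0.0, -89.1]
force: [0.4, 0.8, -0.3]
opening: 0.026
```

```bash
python3 to.py .473 -.4015
```

```text
28.55 [0.6072 0.1303 0.0908] [-1.7999e+02  1.0000e-02 -8.9150e+01] tool x,y cm: 52.97126301287951 14.207259597304557 j [ 30.1  22.1 -16.1  -0.  -51.7 -29.2]
```

12 rows of x 4.4, y 1.2.

jog_arm:
  commands:
    - {"x":4.4,"y":1.2,"z":0,"roll":0}
    - {"x":4.4,"y":1.2,"z":0,"roll":0}
    - {"x":4.4,"y":1.2,"z":0,"roll":0}
    - {"x":4.4,"y":1.2,"z":0,"roll":0}
    - {"x":4.4,"y":1.2,"z":0,"roll":0}
    - {"x":4.4,"y":1.2,"z":0,"roll":0}
    - {"x":4.4,"y":1.2,"z":0,"roll":0}
    - {"x":4.4,"y":1.2,"z":0,"roll":0}
    - {"x":4.4,"y":1.2,"z":0,"roll":0}
    - {"x":4.4,"y":1.2,"z":0,"roll":0}
    - {"x":4.4,"y":1.2,"z":0,"roll":0}
    - {"x":4.4,"y":1.2,"z":0,"roll":0}

```text
clock: 29.75
tool_pos: [0.4695, -0.4011, 0.0908]
orientation: [-180.0, -0.0, -89.5]
force: [1.8, -0.0, 0.4]
opening: 0.026
```

jog_arm:
  commands:
    - {"x":0,"y":0,"z":0,"roll":0}
    - {"x":0,"y":0,"z":2,"roll":0}

```text
clock: 29.95
tool_pos: [0.471, -0.4018, 0.0726]
orientation: [-179.8, -0.1, -89.6]
force: [0.7, -0.1, -0.2]
opening: 0.0258
```

```bash
python3 to.py .473 -.4015; python3 sd.py a4 .465 .088; python3 - <<'E'
from h import *
s=np.load('a4top.npy',allow_pickle=True).item()
s0=np.load('top0.npy',allow_pickle=True).item()
save('a4tr',np.vstack([cv2.resize(s['image'][150:215,240:420],None,fx=4.4,fy=4.4,interpolation=cv2.INTER_CUBIC)]))
d=ray2plane(s,[[438.8,256.8]],.015);print(d)
E
```

```text
29.95 [ 0.471  -0.4018  0.0726] [-1.7978e+02 -1.3000e-01 -8.9630e+01] tool x,y cm: -0.025800664789331188 -0.201129745602393 j [-22.4  23.  -17.7   0.  -49.1  22.7]
dish [ 0.47075735 -0.36527159] dir 90.36581512029858 to go 0.45330814953658877 90.72771870475493
[[ 0.47219006 -0.34595826  0.015     ]]
```

View pics/a4tr.png

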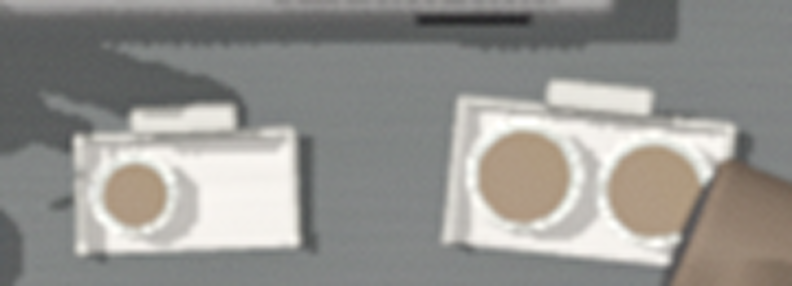

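View pics/a4side.png

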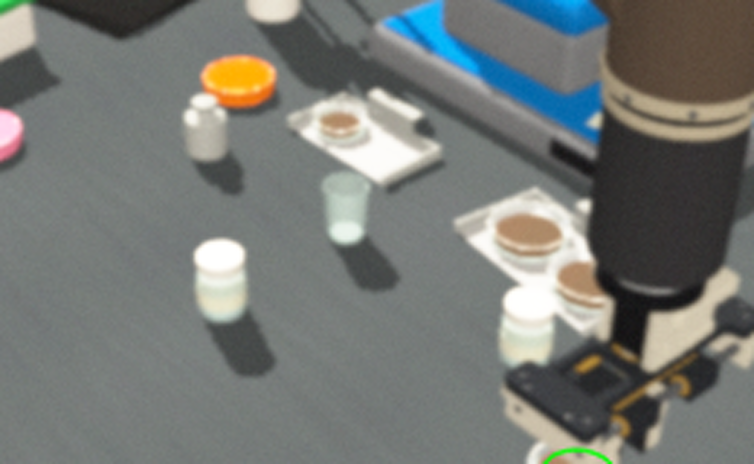

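View pics/a4top.png

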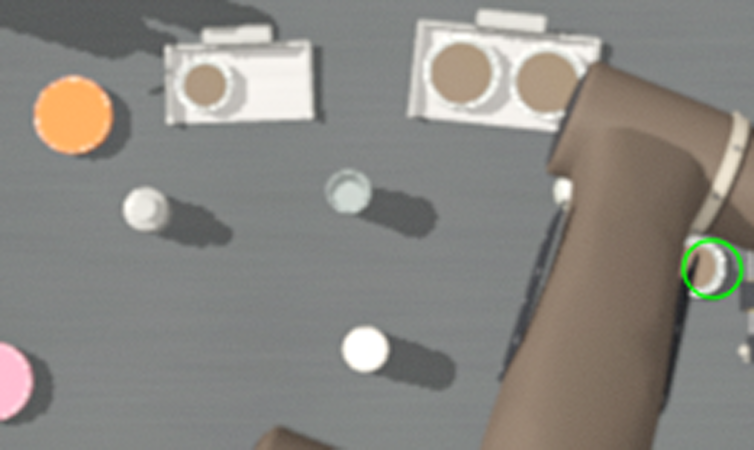

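jog_arm:
  commands:
    - {"x":0,"y":-0.1,"z":3,"roll":0}
    - {"x":0,"y":0,"z":2,"roll":0}
    - {"x":0,"y":0,"z":1,"roll":0}
    - {"x":0,"y":0,"z":0.5,"roll":0}
    - {"x":-0.8,"y":0,"z":0,"roll":0}
    - {"x":-1,"y":0,"z":0,"roll":0}
    - {"x":-1.2,"y":0,"z":0,"roll":0}
    - {"x":-1.5,"y":0,"z":0,"roll":0}
    - {"x":-1.6,"y":0,"z":0,"roll":0}
    - {"x":-1.6,"y":0,"z":0,"roll":0}
    - {"x":-1.6,"y":0,"z":0,"roll":0}
    - {"x":-1.6,"y":0,"z":0,"roll":0}

```text
clock: 31.25
tool_pos: [0.4699, -0.2889, 0.0057]
orientation: [-180.0, -0.0, -89.2]
force: [0.4, 0.3, 0.6]
opening: 0.0261
```

jog_arm:
  commands:
    - {"x":-1.6,"y":0,"z":0,"roll":0}
    - {"x":-1.6,"y":0,"z":0,"roll":0}
    - {"x":-1.6,"y":0,"z":0,"roll":0}
    - {"x":-1.6,"y":0,"z":0,"roll":0}
    - {"x":-1.6,"y":0,"z":0,"roll":0}
    - {"x":-1.6,"y":0,"z":0,"roll":0}
    - {"x":-1.6,"y":0,"z":0,"roll":0}
    - {"x":-1.6,"y":0,"z":0,"roll":0}

```text
clock: 32.05
tool_pos: [0.468, -0.1611, 0.0056]
orientation: [180.0, -0.0, -89.2]
force: [-0.4, -0.6, 0.5]
opening: 0.0265
```

```bash
python3 sd.py a5 .465 .088; python3 to.py .465 .05
```

```text
dish [ 0.46749699 -0.12457856] dir 90.75890175787568 to go 0.21259322333269956 90.67297765957699
32.15 [ 0.468  -0.1606  0.0056] [ 1.800e+02  1.000e-02 -8.914e+01] tool x,y cm: -21.057790445833554 -0.011950300171371681 j [  3.9  19.  -36.9  -0.  -34.1  -3. ]
```

View pics/a5side.png

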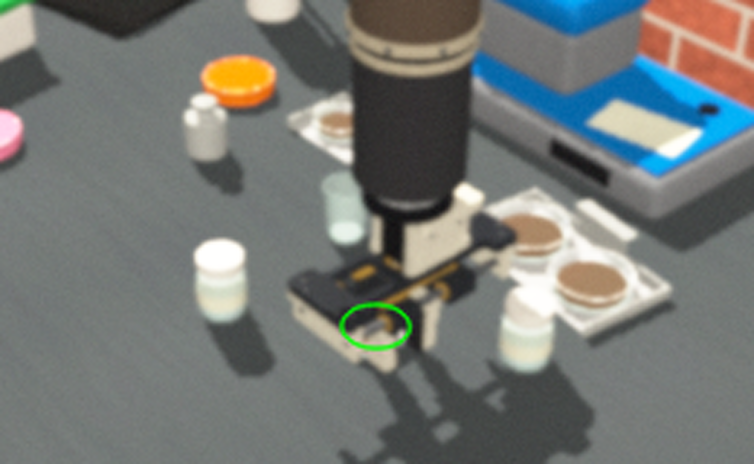

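jog_arm:
  commands:
    - {"x":-1.6,"y":0,"z":0,"roll":0}
    - {"x":-1.8,"y":0,"z":0,"roll":0}
    - {"x":-1.8,"y":0,"z":0,"roll":0}
    - {"x":-1.8,"y":0,"z":0,"roll":0}
    - {"x":-1.8,"y":0,"z":0,"roll":0}
    - {"x":-1.8,"y":0,"z":0,"roll":0}
    - {"x":-1.8,"y":0,"z":0,"roll":0}
    - {"x":-1.8,"y":0,"z":0,"roll":0}
    - {"x":-1.8,"y":0,"z":0,"roll":0}
    - {"x":-1.8,"y":0,"z":0,"roll":0}
    - {"x":-1.8,"y":0,"z":0,"roll":0}
    - {"x":-1.6,"y":0,"z":0,"roll":0}

```text
clock: 33.35
tool_pos: [0.4653, 0.0503, 0.0056]
orientation: [180.0, -0.0, -89.2]
force: [0.5, -1.2, 0.6]
opening: 0.0258
```

```bash
python3 sd.py a6 .671 .0945
```

```text
dish [0.4647825  0.08676467] dir 90.75326368315355 to go 0.2063625247286857 2.148187584710185
```

View pics/a6side.png

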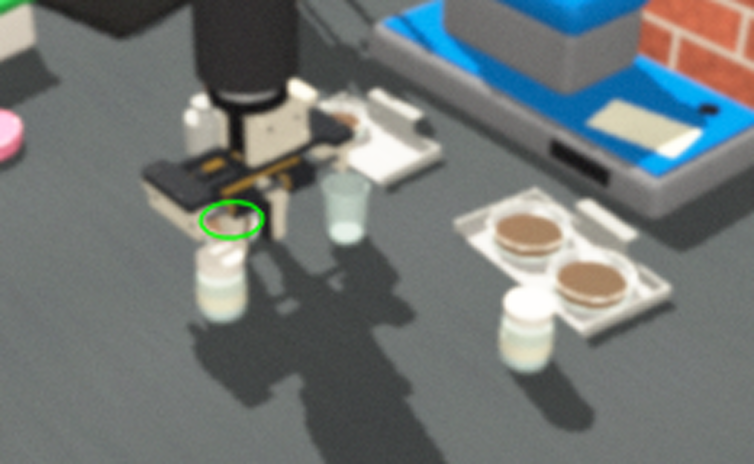

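jog_arm:
  commands:
    - {"x":-0.04,"y":0.51,"z":0,"roll":0.14}
    - {"x":-0.04,"y":0.51,"z":0,"roll":0.14}
    - {"x":-0.04,"y":0.51,"z":0,"roll":0.14}
    - {"x":-0.04,"y":0.51,"z":0,"roll":0.14}
    - {"x":-0.04,"y":0.51,"z":0,"roll":0.14}
    - {"x":-0.04,"y":0.51,"z":0,"roll":0.14}
    - {"x":-0.04,"y":0.51,"z":0,"roll":0.14}
    - {"x":-0.04,"y":0.51,"z":0,"roll":0.14}
    - {"x":-0.04,"y":0.51,"z":0,"roll":0.14}
    - {"x":-0.04,"y":0.51,"z":0,"roll":0.14}
    - {"x":-0.04,"y":0.51,"z":0,"roll":0.14}
    - {"x":-1,"y":0,"z":0,"roll":0}

```text
clock: 34.65
tool_pos: [0.4378, 0.0848, 0.0055]
orientation: [-180.0, -0.1, -177.7]
force: [0.8, 0.2, -0.4]
opening: 0.0259
```

```bash
python3 sd.py a7 .671 .0945;python3 to.py .5 .1
```

```text
dish [0.47429548 0.08624751] dir 2.3406248550614026 to go 0.19687755934486184 2.4023621630039935
34.75 [0.4402 0.0855 0.0057] [ 1.7998e+02  6.0000e-02 -1.7727e+02] tool x,y cm: -6.042915491865588 1.1683566518127815 j [  36.3   15.6  -42.8    0.   -31.6 -123.6]
```

View pics/a7side.png

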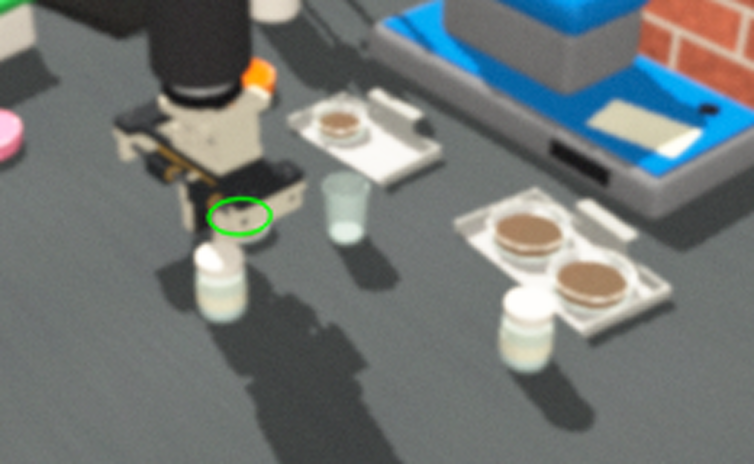

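View pics/a7top.png

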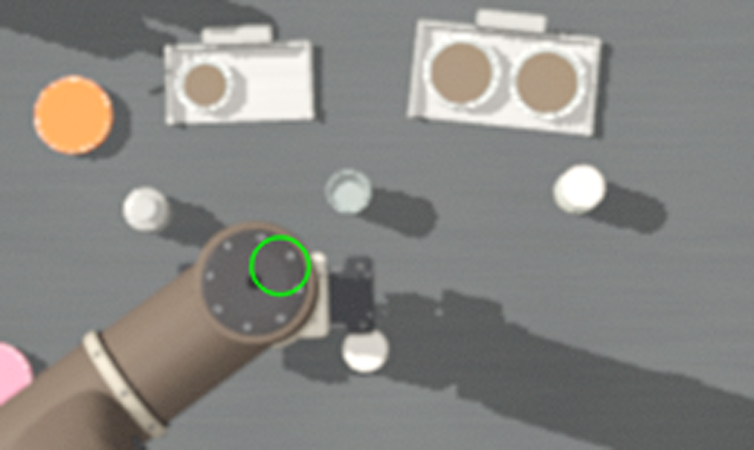

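jog_arm:
  commands:
    - {"x":-1.2,"y":0,"z":-0.1,"roll":0}
    - {"x":-1.5,"y":0,"z":0,"roll":0}
    - {"x":-1.5,"y":0,"z":0,"roll":0}
    - {"x":-1.5,"y":0,"z":0,"roll":0}
    - {"x":-1.5,"y":0,"z":0,"roll":0}
    - {"x":-1.5,"y":0,"z":0,"roll":0}
    - {"x":-1.5,"y":0,"z":0,"roll":0}
    - {"x":-1.2,"y":0,"z":0,"roll":0}
    - {"x":-0.8,"y":0,"z":0,"roll":0}

```text
clock: 35.65
tool_pos: [0.5618, 0.0903, 0.0063]
orientation: [-180.0, -0.0, -177.5]
force: [-1.4, -0.2, 0.9]
opening: 0.026
```

```bash
python3 sd.py a8 .671 .0945;python3 to.py .5 .1
```

```text
dish [0.59831004 0.09188669] dir 2.5352996052742256 to go 0.07273691799665125 2.0589808403824623
35.75 [0.5617 0.0904 0.0063] [-1.8000e+02  1.0000e-02 -1.7749e+02] tool x,y cm: 6.119883902185561 1.2255075839860883 j [  28.9   24.2  -27.3    0.   -38.5 -116.4]
```

View pics/a8side.png

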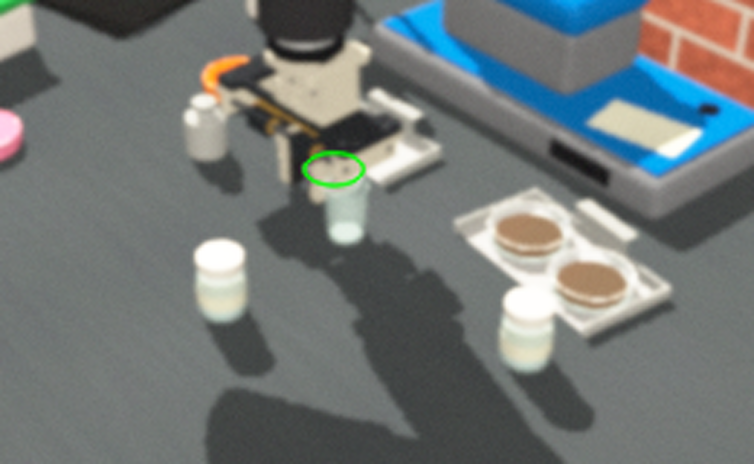

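View pics/a8top.png

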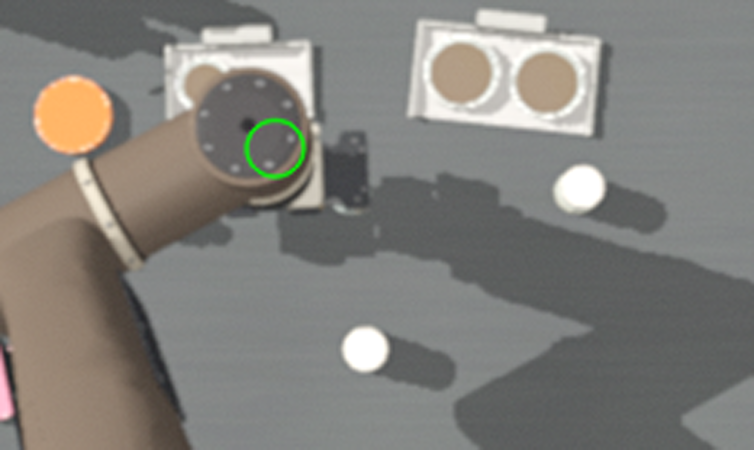

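jog_arm:
  commands:
    - {"x":-0.2,"y":0,"z":0,"roll":0}
    - {"x":-0.8,"y":0.1,"z":0,"roll":0}
    - {"x":-1.2,"y":0.1,"z":0,"roll":0}
    - {"x":-1.2,"y":0.1,"z":0,"roll":0}
    - {"x":-1.2,"y":0,"z":0,"roll":0}
    - {"x":-1.2,"y":0,"z":0,"roll":0}
    - {"x":-0.8,"y":0,"z":0,"roll":0}
    - {"x":-0.4,"y":0,"z":0,"roll":0}
  gripper: 1.8

```text
clock: 36.55
tool_pos: [0.6314, 0.0966, 0.0063]
orientation: [-180.0, -0.0, -177.5]
force: [-0.9, -0.2, 0.1]
opening: 0.0181
```

```bash
python3 sd.py a9 .671 .0965;python3 to.py .5 .1
```

```text
dish [0.66783042 0.09816612] dir 2.488524423646622 to go 0.0035808061960188125 -27.729027418305467
36.65 [0.6309 0.0966 0.0063] [-180.     -0.   -177.51] tool x,y cm: 13.061756973007702 0.9094921834291216 j [  26.2   29.2  -17.9    0.   -42.9 -113.7]
```

View pics/a9side.png

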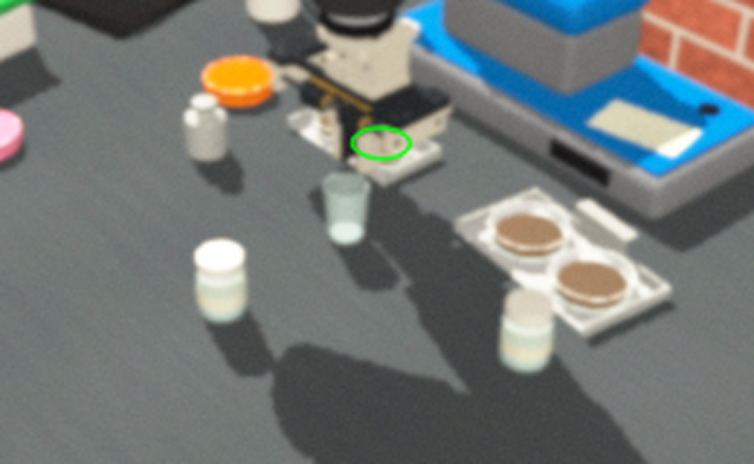

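jog_arm:
  commands:
    - {"x":1.5,"y":0,"z":0,"roll":0}
    - {"x":2.5,"y":0,"z":-1,"roll":0}
    - {"x":1,"y":0,"z":-3,"roll":0}
    - {"x":0,"y":0,"z":-4,"roll":0}
    - {"x":2,"y":0,"z":-4,"roll":0}
    - {"x":4,"y":0,"z":-2,"roll":0}
    - {"x":4,"y":0,"z":0,"roll":0}
    - {"x":0,"y":0,"z":0,"roll":0}
    - {"x":0,"y":0,"z":0,"roll":0}

```text
clock: 37.55
tool_pos: [0.4799, 0.0902, 0.1474]
orientation: [179.9, 0.1, -177.4]
force: [0.3, 0.1, 0.1]
opening: 0.0181
```

```bash
python3 - <<'E'
from h import *
o=ctrl.get_obs();print(o['clock'],o['tool_pos'],o['force'])
s=ctrl.snapshot('top');np.save('tf.npy',s,allow_pickle=True)
print('top')
hts=dict(large_dish_1=.018,small_dish_1=.015,jar_1=.062,weight=.062,beaker=.058,tip_box=.058,wipes_tub=.077)
for q,h in hts.items():
    for r in ctrl.regions_of('top',q):
        if r['confidence']<.3: continue
        ys,xs=np.nonzero(r['mask']);p=ray2plane(s,[[xs.mean(),ys.mean()]],h)[0,:2]
        print(q,round(r['confidence'],2),np.round([xs.mean(),ys.mean()],1),np.round(p,4))
im=s['image']
big=cv2.resize(im[150:225,240:420],None,fx=4.4,fy=4.4,interpolation=cv2.INTER_CUBIC)
save('tf',big)
s2=ctrl.snapshot('side');np.save('sf.npy',s2,allow_pickle=True)
save('sf',cv2.resize(s2['image'][170:320,180:460],None,fx=2.8,fy=2.8,interpolation=cv2.INTER_CUBIC))
d=cv2.absdiff(np.load('top0.npy',allow_pickle=True).item()['image'],im).max(2)
save('diff',cv2.cvtColor(d,cv2.COLOR_GRAY2RGB))
E
```

```text
37.55 [0.47989098 0.09017494 0.14743558] [0.3465893  0.08685307 0.1382011 ]
top
large_dish_1 0.76 [358.5 189.9] [ 0.6771 -0.1041]
large_dish_1 0.62 [224.4 204.9] [0.6315 0.3063]
large_dish_1 0.57 [387.9 192.8] [ 0.6678 -0.1941]
small_dish_1 0.8 [269.2 193.7] [0.6663 0.1694]
small_dish_1 0.53 [292.  193.2] [0.6679 0.0997]
jar_1 0.64 [282.  190.2] [0.669  0.1267]
jar_1 0.5 [399.2 230.4] [ 0.5479 -0.2211]
jar_1 0.47 [325.3 285. ] [ 0.3866 -0.0021]
weight 0.55 [247.6 234.2] [0.537  0.2281]
weight 0.51 [325.2 285. ] [ 0.3867 -0.0019]
tip_box 0.8 [505.  281.1] [ 0.3982 -0.5298]
tip_box 0.7 [269.8 194. ] [0.6581 0.1635]
tip_box 0.63 [319.2 229.4] [0.5516 0.0158]
wipes_tub 0.74 [387.6 192.6] [ 0.6584 -0.1865]
wipes_tub 0.69 [124.5 265.6] [0.4433 0.5867]
```

View pics/tf.png

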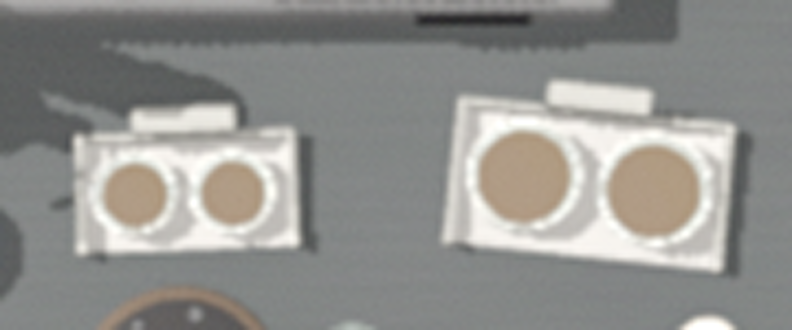

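View pics/sf.png

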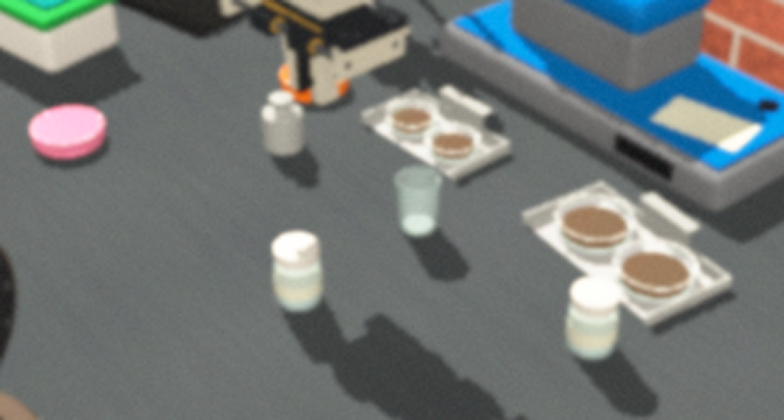

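View pics/diff.png

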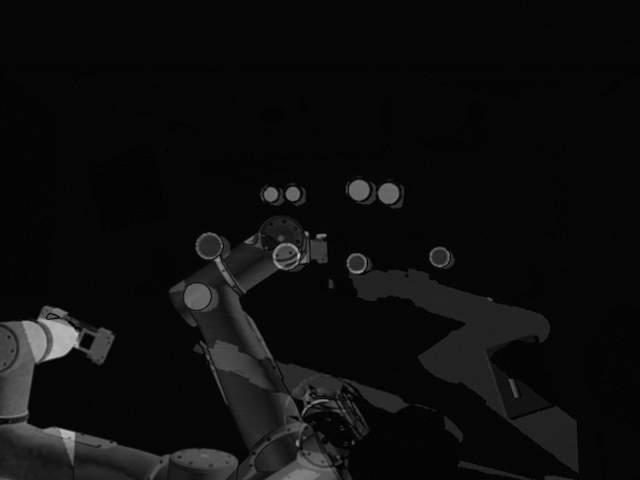

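```bash
python3 - <<'E'
from h import *
a=np.load('side0.npy',allow_pickle=True).item()['image'];b=np.load('sf.npy',allow_pickle=True).item()['image']
d=cv2.absdiff(a,b).max(2)
for n,(u,v,r) in dict(pink=(204,217,14),orange=(292,198,12),weight=(280,213,12),jar2=(286,267,14),beaker=(328,242,12),jar1=(392,283,14),tip=(453,400,35),wipes=(197,173,25)).items():
    w=d[v-r:v+r,u-r:u+r];print(n,w.mean().round(1),(w>40).sum())
ctrl.close_job()
E
```

```text
pink 5.9 0
orange 79.1 372
weight 9.9 20
jar2 9.1 32
beaker 7.0 3
jar1 8.5 26
tip 7.7 71
wipes 6.2 0
the job is handed in; nothing more can be done
```

The job is handed in: both large dishes are in the wide tray and both small ones are in the narrow tray. I slid them along the bench with the part-open fingers used as a fork, never lifting or tipping one. It took about 38 s of the 69 s allowed.

**One extra push:** before the large dishes could pass, I slid one small dish about 6 cm aside on the bench. It then went into the narrow tray as planned.

**Dish placement:** the last top and side pictures show all four dishes standing flat inside their trays. The closest gap is the left small dish, about 3 mm from the side wall by my measurement. The rest are several mm clear of the open fronts.

**Bystanders:**
- **Pink look-alike, jars, weight, beaker, tip box and wipes tub:** comparing the pictures from before and after shows no shift. Some of these were partly hidden or showed small differences I took for image noise or shadows.
- **Orange look-alike:** the gripper hid it in the last side view, so that comparison failed there. The top view shows it within 1 mm of where it was.

**Checks that disagreed:**
- The wide tray's back edge looked 2–3 mm deeper in the wrist pictures than in the top-camera fit. I placed the dishes with that in mind.
- One final reading put the weight 1 cm off, but the arm partly hid it in that view, and the picture comparison shows it unmoved.
- The networks also gave a few wrong labels in the last picture, such as a small dish called a tip box. I ignored them.

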